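# Clear the litter scoop and set the rabbit-room switches

## Task

Someone left the litter scoop lying across the switch bank: first lift it off and set it down gently, right way up, with its whole length on the blue mat. Then switch both green levers on (fully over, away from the robot) and the red lever off (fully over, towards the robot), leaving the two black levers as they are. Do not disturb the bowl, jar, chew block or comb.

Things in the scene. Friction and masses are not known exactly. Their poses are not given: they have to be found in the camera images.
- bank: Fixed switch bank: grey base plate 110 (x) x 200 (y) x 6 mm, origin at the centre of its underside; its -x side faces the robot, up to 0.3 rad askew. Five lever switches stand on it in a row along y, at y = -60, -30, 0, 30, 60 mm, in an order that changes. An upright yellow guard wall at each end: 100 mm long in x, inner face at y = 88 mm, outer at 98 mm, top 80 mm above the shelf.
- row_mid (a point): Middle of the row of five white switch modules, on their flat tops 36 mm above the shelf; axes as the bank's. Each module is 90 mm along x and 28.5 mm along y and carries one lever.
- scoop_grip (a point): Middle of the handle of the loose grey litter scoop (about 110 g), near its balance point, 10 mm above its flat underside; y points along the scoop to the pan. Handle 24 mm wide, 20 mm high, from 115 mm behind this point to 30 mm ahead; then the open pan, 80 mm wide, 28 mm high, to 115 mm ahead. It starts right way up across the two guard walls' tops, roughly along the bank's y axis.
- scoop_pan_end (a point): Middle of the pan's free front edge, on the scoop's underside, 115 mm ahead of the grip point.
- scoop_handle_end (a point): Free end of the scoop's handle, on the underside, 115 mm behind the grip point.
- mat: Thin blue mat fixed flat on the shelf, 290 (x) x 150 (y) mm and 4 mm thick, origin at the centre of its underside; its long side is its x axis. It lies on the other side of the robot's centre line from the bank.
- lever_green_a (a joint): Angle of one of the two green levers (rad): 0 = off, leaning 0.5 rad to the bank's -x (towards the robot); 0.5 = upright; 1 = on, leaning 0.5 rad to its +x (away). Starts off, 0 to 0.1. It stays where it is left (friction 0.03 N m, 1 to 2 N at the lever, no snap); firm stops at 0 and 1.
- pivot_green_a (a point): Pivot of one of the two green levers, in the middle of the top face of its module, 36 mm above the shelf; does not move with the lever. The lever is a bar 34 mm long from here, 9 mm wide along the row and 8 mm thick; axes as the bank's.
- lever_green_b (a joint): Angle of the other green lever (rad): 0 = off, leaning 0.5 rad to the bank's -x (towards the robot); 0.5 = upright; 1 = on, leaning 0.5 rad to its +x (away). Starts off, 0 to 0.1. It stays where it is left (friction 0.03 N m, 1 to 2 N at the lever, no snap); firm stops at 0 and 1.
- pivot_green_b (a point): Pivot of the other green lever, in the middle of the top face of its module, 36 mm above the shelf; does not move with the lever. The lever is a bar 34 mm long from here, 9 mm wide along the row and 8 mm thick; axes as the bank's.
- lever_red (a joint): Angle of the red lever (rad): 0 = off, leaning 0.5 rad to the bank's -x (towards the robot); 0.5 = upright; 1 = on, leaning 0.5 rad to its +x (away). Starts on, 0.9 to 1. It stays where it is left (friction 0.03 N m, 1 to 2 N at the lever, no snap); firm stops at 0 and 1.
- pivot_red (a point): Pivot of the red lever, in the middle of the top face of its module, 36 mm above the shelf; does not move with the lever. The lever is a bar 34 mm long from here, 9 mm wide along the row and 8 mm thick; axes as the bank's.
- lever_black_off (a joint): Angle of the black lever that starts off (rad): 0 = off, leaning 0.5 rad to the bank's -x (towards the robot); 0.5 = upright; 1 = on, leaning 0.5 rad to its +x (away). Starts off, 0 to 0.1, leave it. It stays where it is left (friction 0.03 N m, 1 to 2 N at the lever, no snap); firm stops at 0 and 1.
- pivot_black_off (a point): Pivot of the black lever that starts off, in the middle of the top face of its module, 36 mm above the shelf; does not move with the lever. The lever is a bar 34 mm long from here, 9 mm wide along the row and 8 mm thick; axes as the bank's.
- lever_black_on (a joint): Angle of the black lever that starts on (rad): 0 = off, leaning 0.5 rad to the bank's -x (towards the robot); 0.5 = upright; 1 = on, leaning 0.5 rad to its +x (away). Starts on, 0.9 to 1, leave it. It stays where it is left (friction 0.03 N m, 1 to 2 N at the lever, no snap); firm stops at 0 and 1.
- pivot_black_on (a point): Pivot of the black lever that starts on, in the middle of the top face of its module, 36 mm above the shelf; does not move with the lever. The lever is a bar 34 mm long from here, 9 mm wide along the row and 8 mm thick; axes as the bank's.
- bowl: White ceramic rabbit bowl, 120 mm across, 55 mm high; loose bystander, origin at the middle of its underside.
- jar: Clear plastic pellet jar with a green cap, 94 mm across, 154 mm high; loose bystander, origin at the middle of its underside.
- chew_block: Wooden chew block 70 x 45 x 40 mm high; loose bystander, origin at the middle of its underside.
- comb: Flat steel grooming comb, 180 mm long, 32 mm wide, 5 mm thick; loose bystander, origin at the middle of its underside.
Things that resemble listed ones, but are neither listed nor needed, are in the scene too. What is shaped like the part that bears scoop_grip but turquoise is not meant.

How it is judged:
By the outcome, as a careful person would: the job done as asked, in the order asked, and still so for the second after the job is handed in, with the robot touching nothing.
It also fails if it takes over 59 s, if anything falls off the work surface, if the arm or the gripper's body presses on something with over 40 N, if the wrist force passes 120 N, or if a joint passes its speed limit or range.

## Robot

A 6-joint arm with a two-finger parallel gripper is mounted at the origin on the work surface. World frame = base frame: x ahead of the robot, y to its left, z up, the work surface at z = 0. Lengths are in m, angles in degrees, forces in N, time in s.
With the tool pointing down it reaches from about 0.25 to 0.775 m from the base axis. Payload 4 kg.
Tool frame: the origin (TCP) lies on the centre line of the jaws, within the pads' length; the fingertips stand 22 mm ahead of it and the grasp point (between the pads) lies 3 mm ahead of it (r.finger_overhang is the distance from the TCP to the fingertips, in m); x points along the fingers, z is the direction in which the jaws open and shut, and the axes are right-handed (so a half turn about x gives the same grasp; the last joint's range is limited). The gripper opens to 85 mm and grips with 20 to 120 N. Pads are 22 mm wide; open, the fingers measure 114 mm over their backs; the gripper's body (76 mm by 85 mm) begins 54 mm behind the grasp point. The pads swing forward as they close: fully open they stand 13 mm farther back than shut.
Start: joints at [71.098, 4.996, 78.535, -0, 96.463, -5.907], TCP at [0.124, 0.536, 0.253] pointing down, gripper open.
Joint ranges: [-177.83, 177.83], [-43.37, 116.18], [15.69, 146.23], [-61.86, 241.86], [9.47, 152.12], [-147.06, 147.06]. Speed limits (degrees/s): [159.86, 159.86, 180, 180, 180, 180].

## Interface

Orientations are given as [roll, pitch, yaw] about the fixed x, y, z axes, in that order (R = Rz(yaw) Ry(pitch) Rx(roll)).
In Python, from station import readout, vision, ticket, r gives the robot as it stands.
- The arm moves only by the tool carry_out, never from a script. Its argument "increments" is text: rows parted by semicolons, each of 7 numbers parted by spaces: the finger opening in mm, from 0 to 85.4, then the shift along the tool's x, y, z in mm, then the turn, a rotation vector about the tool's x, y, z in degrees. A call has 1 to 8 rows; each row is the pose to reach, as a shift and turn from the pose commanded when the call began, along the tool's axes at that moment; what a row does not reach only later rows make up. A row lasts 1/10 s, in which the tool goes at most 50 mm and 8.59 degrees, less where a joint would pass 70% of its speed; a pose out of reach is approached as far as the arm can. A call with a gripper value outside its range is refused whole. The fingers move at their own pace and stop on an object; "grip_force" is the grip in N (left out, the last holds). Time passes only in rows, so rows that repeat a pose let the fingers close. It gives the time, the measured TCP pose, the force and the opening at its end, in the units of the state.
- readout.state(): the state, without advancing time (a new reading comes with each control period).
- vision.camera(name): name is "scene" or "side" or "wrist"; returns a dict with "pixels" (384x512x3 uint8, blue, green, red), "z_map" (384x512 float32, m along the optical axis (not along the pixel's ray), 0 where there is no reading), "fovy" (degrees; the focal length in pixels is half the picture's height over the tangent of half this angle, whatever the lens; pixels are square), "cx", "cy" (the principal point, pixels), "rvec" (rotation vector, rad) and "tvec" (3), from world to camera coordinates, as OpenCV has them; the wrist camera has in their place "mount" (4x4, takes a point from camera to tool coordinates, whose origin is the TCP and whose axes are the tool frame's). Camera axes: x right, y down, z forward; pixel columns grow to the right and rows downward; lengths in m; the calibration is good to about 2 mm. The wrist camera is an equidistant fisheye: a pixel r from the principal point sees the ray r / f radians off the axis. A picture is of the moment at which its call begins: read the wrist's pose just before it.
- ticket.finish_job(): hands the job in, once; it reports no verdict.
The state is a dict: "t": time; "joint_pos": joint angles; "joint_vel": joint speeds; "joint_torque": joint torques, N m; "eef_pos": TCP position; "tcp_rot": TCP orientation; "force": force on the tool from outside, world axes, zero at the start; "torque": the same for the moment, N m; "gripper_width": finger opening in m.
Only numpy, scipy, OpenCV 4.12 (cv2) and the standard library are available. Lean on these libraries where they do the work, as an engineer would, in place of code of your own. Each camera call takes 0.05 s, during which the arm holds its last target.

## Working session

There is one attempt and no reset: what is moved stays moved. The work goes in short steps, Python scripts to look and compute and a tool call to move; the robot and the scene stay as the last step left them, time stands still between calls to the robot, and variables do not carry over. Pictures are saved under pics/ and viewed, and the job is handed in when it is done.

Besides the shell and the picture viewer there is one more tool, called after "Call:" as name(argument=value, ...) on one line, values as JSON. carry_out: Moves the arm, as the interface text tells. Its arguments: {"type":"object","properties":{"increments":{"type":"string"},"grip_force":{"type":"number"}},"required":["increments"]}

```bash
mkdir -p pics; ls
cat > h.py <<'E'
import numpy as np, cv2, pickle
from station import readout, vision, ticket, r
def snap(name,tag):
    s=readout.state(); c=vision.camera(name); c['state']=s
    pickle.dump(c,open(f'pics/{tag}.pkl','wb')); cv2.imwrite(f'pics/{tag}.png',c['pixels']); return c
def load(tag): return pickle.load(open(f'pics/{tag}.pkl','rb'))
def foc(c): return c['pixels'].shape[0]/2/np.tan(np.radians(c['fovy'])/2)
def world(c,u,v,z=None):
    f=foc(c); R=cv2.Rodrigues(np.array(c['rvec'],float))[0]; t=np.array(c['tvec'],float).ravel()
    d=np.array([(u-c['cx'])/f,(v-c['cy'])/f,1.])
    C=-R.T@t; D=R.T@d
    if z is None:
        dd=c['z_map'][int(round(v)),int(round(u))]
        return C+D*dd
    return C+D*(z-C[2])/D[2]
def proj(c,P):
    f=foc(c); R=cv2.Rodrigues(np.array(c['rvec'],float))[0]; t=np.array(c['tvec'],float).ravel()
    q=(R@np.atleast_2d(P).T).T+t
    return np.c_[c['cx']+f*q[:,0]/q[:,2],c['cy']+f*q[:,1]/q[:,2]]
def crop(tag,x0,y0,x1,y1,k,out):
    im=load(tag)['pixels'][y0:y1,x0:x1]; cv2.imwrite(f'pics/{out}.png',cv2.resize(im,None,fx=k,fy=k,interpolation=cv2.INTER_CUBIC))
E
python3 - <<'E'
from h import *
for n in ['scene','side','wrist']:
    c=snap(n,n+'0'); print(n,c['fovy'],c['cx'],c['cy'],c.get('rvec'),c.get('tvec'),c.get('mount'))
print(readout.state()); print(r.finger_overhang, [a for a in dir(r) if a[0]!='_'])
E
```

```text
pics
scene 45.450870010343415 259.10899674924246 194.1382159523633 [ 1.91305306  1.07035445 -0.55711663] [-0.25142036 -0.16068339  1.86905069] None
side 53.5558590360819 251.421053350815 189.54713401564177 [ 0.07494142 -2.70784015  1.48655199] [0.50117423 0.08007923 1.1501471 ] None
wrist 65.70646984690485 258.2935794020053 191.98145830658797 None None [[-6.95121184e-05 -2.80093665e-01  9.59972674e-01 -1.21285854e-01]
 [ 2.53584959e-04 -9.59972650e-01 -2.80093640e-01  6.97063372e-02]
 [ 9.99999965e-01  2.23964729e-04  1.37757273e-04 -6.63353571e-04]
 [ 0.00000000e+00  0.00000000e+00  0.00000000e+00  1.00000000e+00]]
{'t': 0.15, 'joint_pos': array([ 7.10994082e+01,  5.03264312e+00,  7.86053758e+01, -9.22464663e-05,
        9.64616553e+01, -5.90727558e+00]), 'joint_vel': array([-0.05633943, -0.22654046, -0.215515  , -0.05324923, -0.0041558 ,
        0.04677196]), 'joint_torque': array([ 9.56631957e-04, -3.52373672e+01, -3.13679731e+01, -1.68451752e-04,
        8.09819321e-03, -8.80153721e-06]), 'eef_pos': array([0.12355668, 0.53559649, 0.25237224]), 'tcp_rot': array([ 174.14542394,   89.90032569, -108.84790255]), 'force': array([ 0.81990257, -0.32929464, -0.71480253]), 'torque': array([ 0.02550564, -0.00653733, -0.06623215]), 'gripper_width': 0.0856725238276184}
0.022 ['Unreachable', 'finger_overhang']
```

View pics/scene0.png

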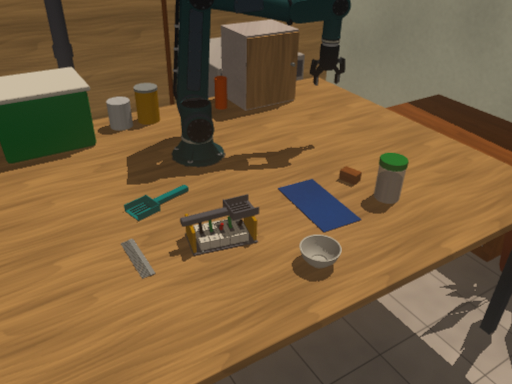

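View pics/side0.png

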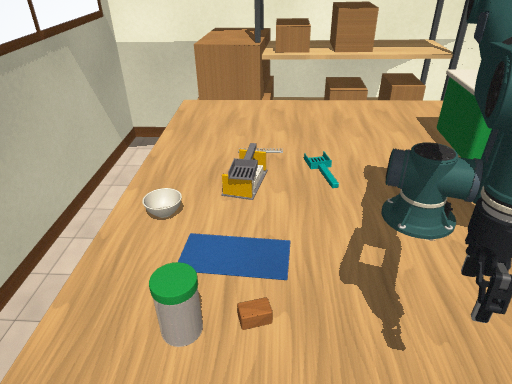

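View pics/wrist0.png

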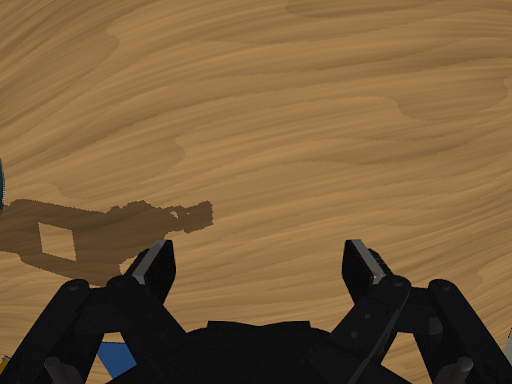

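The scene shows the grey scoop lying on the bank at about (220,213), with the pan at (240,206). A turquoise scoop lies on the table at (155,202); the colour rules it out. The mat is at (318,203), with the bowl, jar, chew block and comb around it. I'll enlarge this area to confirm.

Run:
```python
from h import *
crop('scene0',170,180,270,260,8,'s0c')
crop('side0',210,130,300,210,8,'d0c')
crop('scene0',270,170,370,245,8,'s0m')
```

```text
(no output)
```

View pics/s0c.png

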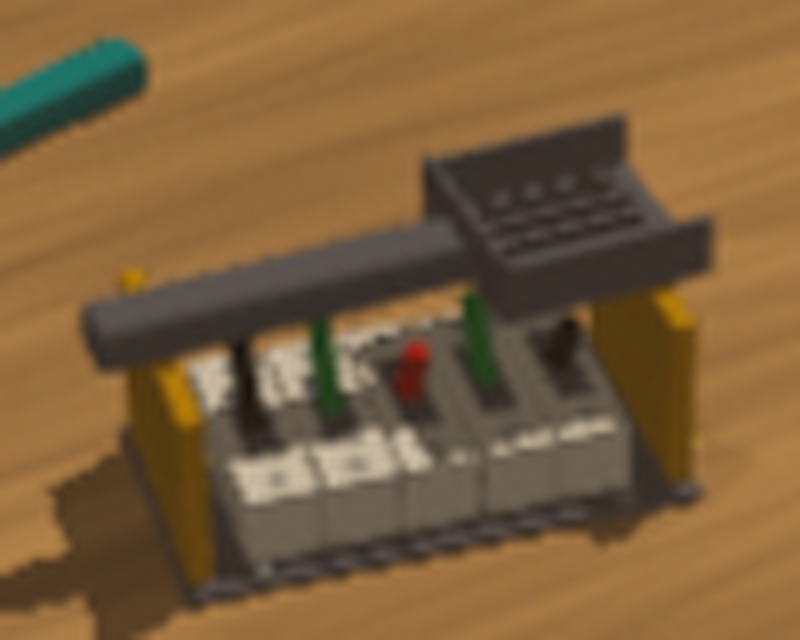

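View pics/d0c.png

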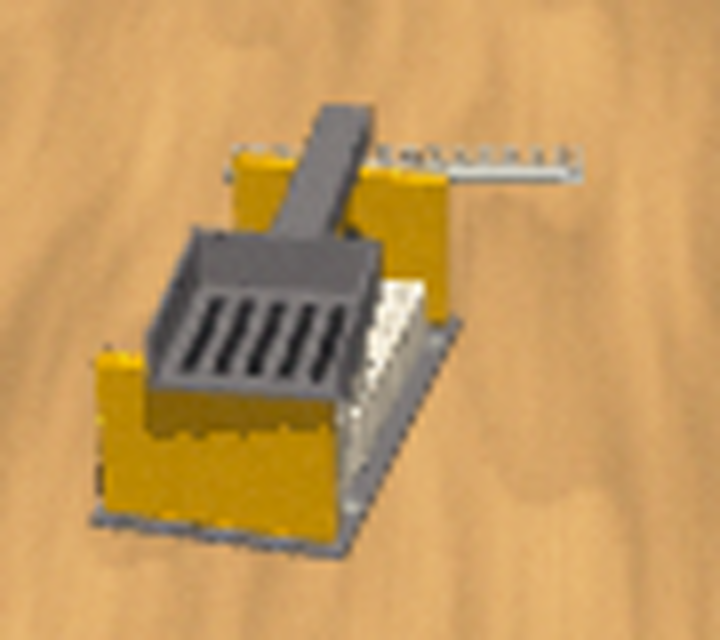

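View pics/s0m.png

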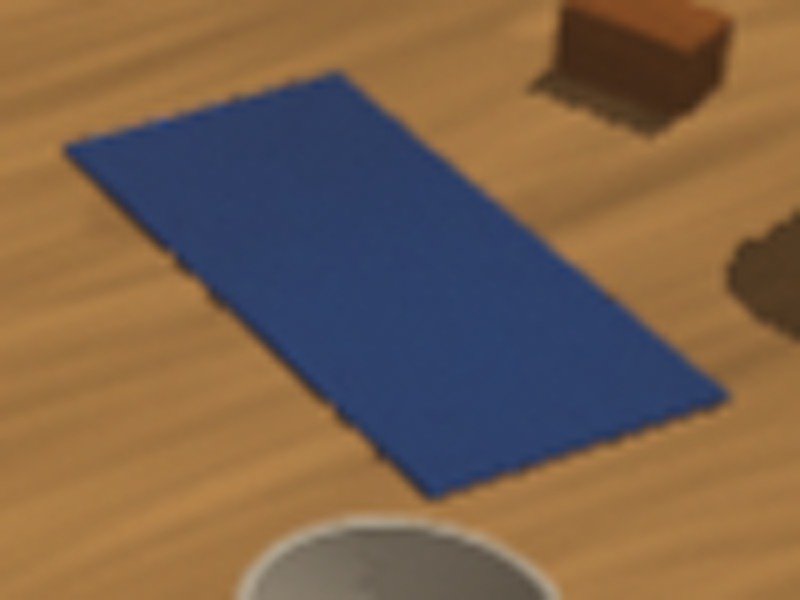

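The order along the row from the robot's right (image left) is black (on?), green, red, green, black, with the scoop pan towards +y. Next I measure the bank, scoop and mat.

Run:
```python
from h import *
from scipy.optimize import least_squares
np.set_printoptions(precision=4,suppress=True)
s=load('scene0'); d=load('side0')
S=lambda x,y:(170+(x+.5)/8-.5,180+(y+.5)/8-.5)
D=lambda x,y:(210+(x+.5)/8-.5,130+(y+.5)/8-.5)
M=lambda x,y:(270+(x+.5)/8-.5,170+(y+.5)/8-.5)
obs=[(s,S(195,605),(.055,-.1,0)),(s,S(700,495),(.055,.1,.003)),(d,D(95,522),(.055,.1,.003)),(d,D(343,555),(-.055,.1,.003)),(d,D(461,318),(-.055,-.1,.003)),
(s,S(690,322),(.05,.098,.08)),(d,D(448,178),(-.05,-.098,.08)),(d,D(98,355),(.05,.098,.08)),(s,S(206,428),(.05,-.088,.08)),(s,S(180,435),(.05,-.098,.08))]
def T(p,P):
    c,n=np.cos(p[2]),np.sin(p[2]); P=np.array(P); return np.array([p[0]+c*P[0]-n*P[1],p[1]+n*P[0]+c*P[1],P[2]])
f=lambda p:np.concatenate([proj(c,T(p,P))[0]-uv for c,uv,P in obs])
q=least_squares(f,[.45,-.1,0],loss='soft_l1'); print('bank',q.x,np.degrees(q.x[2])); print(f(q.x).reshape(-1,2))
# scoop
for nm,c,uv,z in [('pan front',d,D(145,395),.08),('panfrontR',d,D(345,405),.08),('hend topL',d,D(322,105),.1),('hend topR',d,D(374,107),.1),('s pan R front',s,S(712,218),.108),('s pan R back',s,S(625,118),.108),('s pan L back',s,S(424,160),.108),('s h end top',s,S(85,308),.1),('h end top front',s,S(105,325),.1)]:
    print(nm,world(c,*uv,z),world(c,*uv))
for uv in [(65,150),(340,72),(730,398),(432,498)]: print('mat',world(s,*M(*uv),.004))
for uv in [(192,235),(291,240),(288,277),(180,266)]: print('mat side',world(d,*uv,.004))
# depth clouds
for c,n in [(s,'s'),(d,'d')]:
    H,W=c['z_map'].shape; u,v=np.meshgrid(np.arange(W),np.arange(H)); b=c['pixels'].astype(int)
    f_=foc(c);R=cv2.Rodrigues(np.array(c['rvec'],float))[0];t=np.array(c['tvec']).ravel()
    X=np.stack([(u-c['cx'])/f_*c['z_map'],(v-c['cy'])/f_*c['z_map'],c['z_map']],-1)
    Wd=(X-t)@R
    m=(b[...,0]>b[...,2]*1.5)&(b[...,0]>60)&(abs(Wd[...,2])<.03)
    P=Wd[m]; P=P[(abs(P[:,0]-.45)<.35)&(abs(P[:,1])<.4)]
    print(n,'blue',len(P),cv2.minAreaRect(P[:,:2].astype(np.float32)),np.median(P[:,2]))
```

```text
bank [ 0.5347 -0.1798 -0.199 ] -11.40175904615269
[[-0.6796  1.5651]
 [ 0.4632  0.3686]
 [ 0.137  -0.1324]
 [ 1.0059  0.002 ]
 [ 0.2774  0.2585]
 [ 1.0486  0.674 ]
 [ 0.4298 -0.871 ]
 [-0.0956  0.6391]
 [ 0.1436 -0.0249]
 [-0.0637 -0.1932]]
pan front [ 0.5804 -0.0669  0.08  ] [ 0.5847 -0.0945  0.0635]
panfrontR [ 0.5009 -0.0617  0.08  ] [ 0.5064 -0.1342  0.0363]
hend topL [ 0.5257 -0.291   0.1   ] [ 0.5257 -0.2904  0.1003]
hend topR [ 0.5021 -0.2895  0.1   ] [ 0.5157 -0.5041 -0.0024]
s pan R front [ 0.5792 -0.0734  0.108 ] [0.4513 0.0101 0.0044]
s pan R back [ 0.5036 -0.0657  0.108 ] [ 0.4994 -0.0632  0.1049]
s pan L back [ 0.4905 -0.1472  0.108 ] [ 0.4944 -0.1493  0.1109]
s h end top [ 0.504  -0.2935  0.1   ] [ 0.3729 -0.2424  0.0007]
h end top front [ 0.5172 -0.2916  0.1   ] [ 0.5176 -0.2918  0.1003]
mat [0.3849 0.1337 0.004 ]
mat [0.3923 0.2848 0.004 ]
mat [0.6822 0.2617 0.004 ]
mat [0.6727 0.1125 0.004 ]
mat side [0.6649 0.1219 0.004 ]
mat side [0.3826 0.1324 0.004 ]
mat side [0.3928 0.2745 0.004 ]
mat side [0.671  0.2482 0.004 ]
s blue 2317 ((0.4247856140136719, -0.043366819620132446), (0.7602303624153137, 0.3129769265651703), 64.9402084350586) 0.0066035307956532315
d blue 4416 ((0.4304642677307129, -0.05688866972923279), (0.7430260181427002, 0.31545746326446533), 67.78950500488281) 0.003515224242855299
```

```bash
cat >> h.py <<'E'
from scipy.spatial.transform import Rotation as Ro
def pose(s=None):
    s=s or readout.state(); return np.array(s['eef_pos']),Ro.from_euler('xyz',s['tcp_rot'],degrees=True).as_matrix(),s
def down(h):  # tool x down, tool z at heading h (deg)
    a=np.radians(h); z=np.array([np.cos(a),np.sin(a),0]); x=np.array([0,0,-1.]); return np.c_[x,np.cross(z,x),z]
def go(P,h=None,tilt=None):
    p,R,s=pose(); Rt=R if h is None else down(h)
    if tilt is not None: Rt=tilt
    sh=R.T@(np.array(P)-p)*1000; rv=np.degrees(Ro.from_matrix(R.T@Rt).as_rotvec())
    print('shift',np.round(sh,1),'turn',np.round(rv,2),'dist',np.round(np.linalg.norm(sh),1),np.round(np.linalg.norm(rv),1))
def st():
    p,R,s=pose(); print('t',s['t'],'tcp',np.round(p,4),'zhead',np.round(np.degrees(np.arctan2(R[1,2],R[0,2])),2),'x',np.round(R[:,0],3),'y',np.round(R[:,1],3),'q',np.round(s['joint_pos'],1),'F',np.round(s['force'],1),'w',round(s['gripper_width']*1000,1))
E
python3 - <<'E'
from h import *
st(); go((.45,-.1,.25),-7); go((.527,-.178,.25),-7); go((.527,-.178,.25),173)
d=load('side0');s=load('scene0')
for n,c,u,v,z in [('bowl',d,162,200,.03),('jarcap',d,174,275,.154),('block',d,255,312,.02),('bowl s',s,320,250,.05),('block s',s,350,175,.02),('jar',s,393,162,.154)]: print(n,world(c,u,v,z))
E
```

```text
t 0.15 tcp [0.1236 0.5356 0.2524] zhead 77.01 x [-0.001 -0.002 -1.   ] y [-0.974  0.225  0.   ] q [71.1  5.  78.6 -0.  96.5 -5.9] F [ 0.8 -0.3 -0.7] w 85.7
shift [   3.2 -461.  -545.9] turn [ 8.401e+01 -9.000e-02  6.000e-02] dist 714.5 84.0
shift [   3.3 -553.6 -604.6] turn [ 8.401e+01 -9.000e-02  6.000e-02] dist 819.8 84.0
shift [   3.3 -553.6 -604.6] turn [-9.599e+01 -7.000e-02 -9.000e-02] dist 819.8 96.0
bowl [ 0.78560257 -0.0147658   0.03      ]
jarcap [0.62326016 0.42782053 0.154     ]
block [0.46718467 0.39909111 0.02      ]
bowl s [0.77913308 0.00744852 0.05      ]
block s [0.4638601  0.40699967 0.02      ]
jar [0.63723978 0.41918903 0.154     ]
```

Call:
carry_out(increments="60 3 -554 -605 84 0 0;60 3 -554 -605 84 0 0;60 3 -554 -605 84 0 0;60 3 -554 -605 84 0 0;60 3 -554 -605 84 0 0;60 3 -554 -605 84 0 0;60 3 -554 -605 84 0 0;60 3 -554 -605 84 0 0", grip_force=40)

```text
t: 0.95
eef_pos: [0.3208, 0.1859, 0.2518]
tcp_rot: [24.7, 90.0, 32.6]
force: [0.8, 1.1, -0.1]
gripper_width: 0.06
```

```bash
python3 -c "
from h import *
st(); go((.527,-.178,.22),-7)"
```

```text
t 0.95 tcp [0.3208 0.1859 0.2518] zhead 7.93 x [ 0.001  0.    -1.   ] y [-0.138  0.99   0.   ] q [ 21.3 -18.6  99.8   0.   98.7  13.4] F [ 0.8  1.1 -0.1] w 60.0
shift [  31.7 -388.9  154. ] turn [14.93  0.04 -0.02] dist 419.5 14.9
```

Call:
carry_out(increments="60 -8 -389 154 15 0 0;60 -8 -389 154 15 0 0;60 -8 -389 154 15 0 0;60 -8 -389 154 15 0 0;60 -8 -389 154 15 0 0;60 -8 -389 154 15 0 0;60 -8 -389 154 15 0 0;60 -8 -389 154 15 0 0")

```text
t: 1.75
eef_pos: [0.5201, -0.1611, 0.2591]
tcp_rot: [128.5, 90.0, 121.7]
force: [1.0, 0.1, 0.5]
gripper_width: 0.0599
```

```bash
python3 -c "
from h import *
snap('wrist','w1');st(); go((.527,-.178,.22),-7)"
```

```text
t 1.8 tcp [ 0.5229 -0.1679  0.2569] zhead -7.1 x [-0.    -0.005 -1.   ] y [ 0.124  0.992 -0.005] q [-23.6   4.8  78.3  -0.3  96.7 -16.5] F [ 4.2 -3.9 -1.1] w 60.2
shift [37.  -9.3  5.3] turn [-0.1   0.03  0.29] dist 38.5 0.3
```

View pics/w1.png

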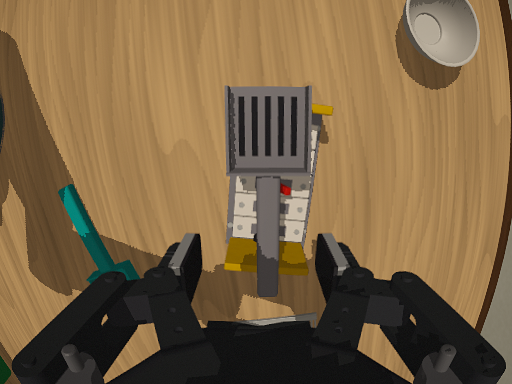

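Call:
carry_out(increments="60 0 -9 5 0 0 0;60 0 -9 5 0 0 0")

```text
t: 2.0
eef_pos: [0.5234, -0.1692, 0.2587]
tcp_rot: [157.8, 89.9, 150.9]
force: [0.5, 0.7, -0.3]
gripper_width: 0.0599
```

```bash
cat >> h.py <<'E'
def wray(c,u,v):
    p,R,_=pose(c['state']); M=np.array(c['mount']); f=foc(c)
    x,y=u-c['cx'],v-c['cy']; rr=np.hypot(x,y); th=rr/f
    d=np.array([np.sin(th)*x/max(rr,1e-9),np.sin(th)*y/max(rr,1e-9),np.cos(th)])
    return p+R@M[:3,3], R@M[:3,:3]@d
def wworld(c,u,v,z):
    C,d=wray(c,u,v); return C+d*(z-C[2])/d[2]
E
python3 -c "
from h import *
snap('wrist','w2');st(); crop('w2',210,70,340,310,3,'w2c')"
```

```text
t 2.05 tcp [ 0.5232 -0.1682  0.2592] zhead -6.75 x [-0.001  0.001 -1.   ] y [0.118 0.993 0.001] q [-23.8   4.9  78.    0.   97.2 -17. ] F [-0.1 -0.7 -0.7] w 60.1
```

View pics/w2c.png

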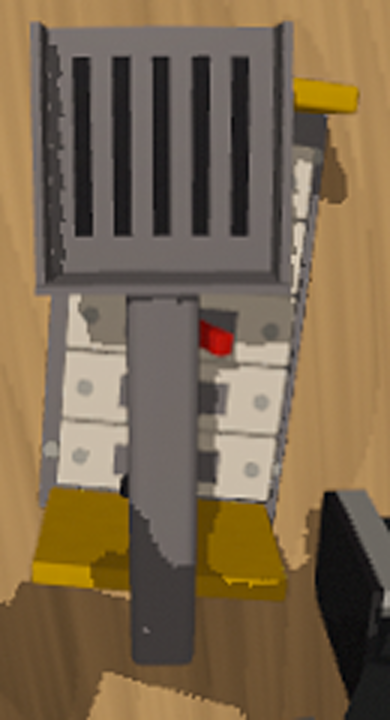

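Run:
```python
from h import *
np.set_printoptions(precision=4,suppress=True)
c=load('w2')
K=lambda x,y:(210+(x+.5)/3-.5,70+(y+.5)/3-.5)
W=lambda x,y,z:wworld(c,*K(x,y),z)
a=(W(132,663,.1)+W(192,663,.1))/2; b=(W(132,300,.1)+W(199,300,.1))/2
pl=W(36,25,.108);pr=W(292,25,.108);bl=W(38,292,.108);br=W(292,292,.108)
print('hend',a,'hfront',b,np.linalg.norm(W(132,300,.1)-W(199,300,.1)),np.linalg.norm(W(132,663,.1)-W(192,663,.1)),np.linalg.norm(b-a))
print(pl,pr,bl,br)
pf=(pl+pr)/2; u=(pf-a)[:2]; print('front',pf,'len',np.linalg.norm(u),'heading',np.degrees(np.arctan2(u[1],u[0])))
u2=(b-a)[:2];print('handle heading',np.degrees(np.arctan2(u2[1],u2[0])))
u/=np.linalg.norm(u); print('grip',a[:2]+u*.115, pf[:2]-u*.115)
g=(a[:2]+pf[:2])/2
st(); go((g[0],g[1],.15),-6.5)
```

```text
hend [ 0.5155 -0.2968  0.1   ] hfront [ 0.5321 -0.159   0.1   ] 0.021497749546548702 0.022661371306875715 0.13879392995975098
[ 0.5034 -0.068   0.108 ] [ 0.58   -0.0767  0.108 ] [ 0.493 -0.15   0.108] [ 0.5719 -0.1593  0.108 ]
front [ 0.5417 -0.0724  0.108 ] len 0.22598539983731056 heading 83.34177287663597
handle heading 83.11444465003487
grip [ 0.5288 -0.1826] [ 0.5284 -0.1866]
t 2.05 tcp [ 0.5232 -0.1682  0.2592] zhead -6.75 x [-0.001  0.001 -1.   ] y [0.118 0.993 0.001] q [-23.8   4.9  78.    0.   97.2 -17. ] F [-0.1 -0.7 -0.7] w 60.1
shift [109.2 -15.7   7.4] turn [-0.25 -0.05 -0.05] dist 110.6 0.3
```

Call:
carry_out(increments="60 40 -12 6 0 0 0;60 80 -12 6 0 0 0;60 110 -12 6 0 0 0;60 130 -12 6 0 0 0;60 145 -12 6 0 0 0;60 154 -12 6 0 0 0;60 154 -12 6 0 0 0;60 154 -12 6 0 0 0")

```text
t: 2.85
eef_pos: [0.5287, -0.1812, 0.1068]
tcp_rot: [-14.7, 89.9, -21.4]
force: [-0.2, -0.0, -0.8]
gripper_width: 0.0597
```

```bash
python3 -c "
from h import *
snap('side','d3');snap('wrist','w3');st(); go((.528,-.181,.1045),-6.7);crop('d3',210,110,310,210,6,'d3c')"
```

```text
t 2.95 tcp [ 0.529  -0.1816  0.1072] zhead -6.74 x [ 0.003 -0.001 -1.   ] y [ 0.117  0.993 -0.001] q [-24.8  10.3  89.5   0.   80.  -18. ] F [-0.6 -0.6  0.9] w 59.5
shift [ 2.7  0.5 -1.1] turn [-0.04  0.17  0.05] dist 2.9 0.2
```

View pics/d3c.png

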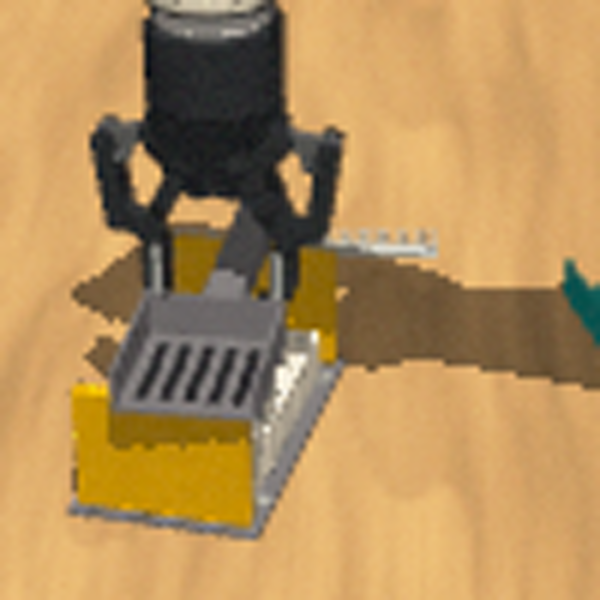

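View pics/w3.png

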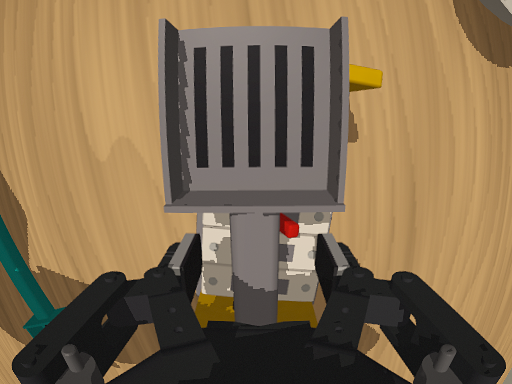

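The fingers straddle the handle: the pads are at columns 200 and 318 and the handle spans 235 to 279, so it is centred. I lower by 2.5 mm and close.

Call:
carry_out(increments="60 2.5 0 0 0 0 0;45 2.5 0 0 0 0 0;32 2.5 0 0 0 0 0;18 2.5 0 0 0 0 0;18 2.5 0 0 0 0 0;18 2.5 0 0 0 0 0;18 2.5 0 0 0 0 0;18 2.5 0 0 0 0 0", grip_force=45)

```text
t: 3.75
eef_pos: [0.5283, -0.1814, 0.1032]
tcp_rot: [-14.8, 90.0, -21.5]
force: [1.1, -0.5, 2.0]
gripper_width: 0.0226
```

```bash
python3 -c "
from h import *
st()"
```

```text
t 3.75 tcp [ 0.5283 -0.1814  0.1032] zhead -6.75 x [ 0.001 -0.    -1.   ] y [ 0.118  0.993 -0.   ] q [-24.8  10.5  89.8   0.   79.7 -18. ] F [ 1.1 -0.5  2. ] w 22.6
```

Call:
carry_out(increments="18 -5 0 0 0 0 0;18 -15 0 0 0 0 0;18 -35 0 0 0 0 0;18 -60 0 0 0 0 0;18 -90 0 0 0 0 0;18 -120 0 0 0 0 0;18 -120 0 0 0 0 0;18 -120 0 0 0 0 0")

```text
t: 4.55
eef_pos: [0.5283, -0.1813, 0.224]
tcp_rot: [-14.7, 89.9, -21.4]
force: [0.7, 0.2, -0.8]
gripper_width: 0.0233
```

```bash
python3 -c "
from h import *
snap('side','d4');snap('wrist','w4');snap('scene','s4');st(); crop('d4',210,60,310,210,4,'d4c');crop('s4',170,130,290,260,5,'s4c')
c=load('w4')"
```

```text
t 4.7 tcp [ 0.5272 -0.1809  0.2209] zhead -6.75 x [-0.003  0.002 -1.   ] y [0.118 0.993 0.001] q [-24.8   6.6  80.5   0.   93.2 -18. ] F [ 0.1 -0.8 -1.3] w 23.2
```

View pics/d4c.png

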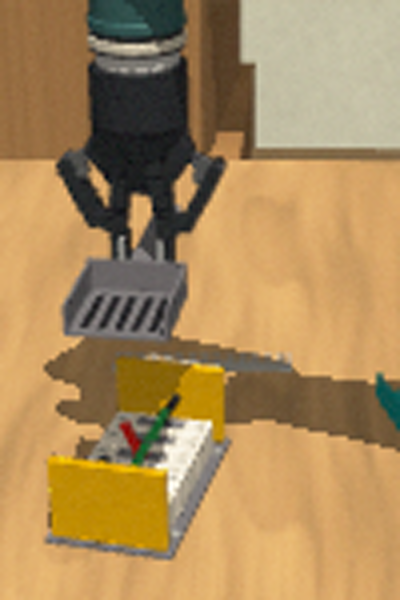

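View pics/s4c.png

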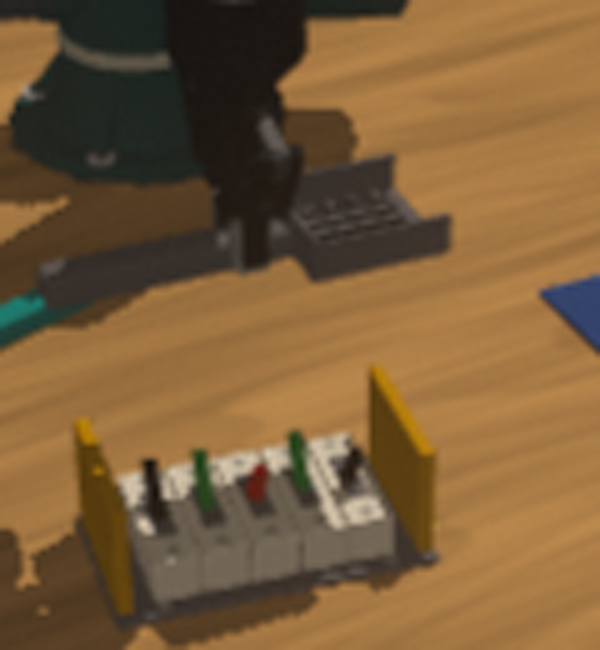

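View pics/w4.png

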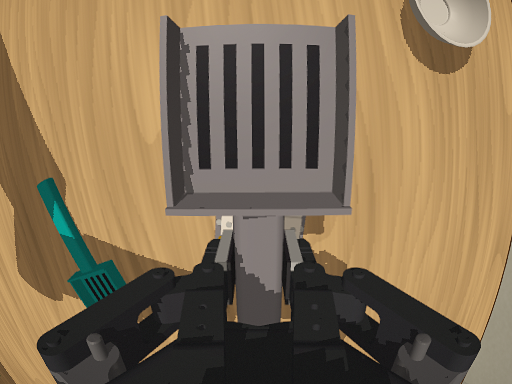

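Run:
```python
from h import *
np.set_printoptions(precision=4,suppress=True)
c=load('w4'); c['state']['eef_pos']=np.zeros(3); c['state']['tcp_rot']=Ro.from_matrix(np.c_[[0,0,-1.],[0,1.,0],[1.,0,0]]).as_euler('xyz',degrees=True)
# here world: z up=-toolx, y=tooly, x=toolz
for u,v,z in [(165,17,.0045),(351,17,.0045),(166,212,.0045),(351,212,.0045),(184,30,-.0235),(332,30,-.0235)]: print(wworld(c,u,v,z))
s=load('s4');d=load('d4')
print(pose(s['state'])[0])
for (x,y) in [(65,335),(170,338)]: print('pan front under', proj and world(d,210+x/4-.1,60+y/4-.1,.197))
st(); go((.400,.0,.2),86); go((.532,.197,.15),86)
```

```text
[-0.0361  0.1095  0.0045]
[0.0386 0.1095 0.0045]
[-0.0385  0.0273  0.0045]
[0.0415 0.0273 0.0045]
[-0.035   0.1107 -0.0235]
[ 0.0374  0.1107 -0.0235]
[ 0.5273 -0.1809  0.2213]
pan front under [ 0.5801 -0.0791  0.197 ]
pan front under [ 0.5003 -0.0757  0.197 ]
t 4.7 tcp [ 0.5272 -0.1809  0.2209] zhead -6.75 x [-0.003  0.002 -1.   ] y [0.118 0.993 0.001] q [-24.8   6.6  80.5   0.   93.2 -18. ] F [ 0.1 -0.8 -1.3] w 23.2
shift [  21.7  164.6 -147.5] turn [-92.75  -0.1   -0.22] dist 222.1 92.7
shift [ 71.6 375.7 -39.4] turn [-92.75  -0.1   -0.22] dist 384.5 92.7<sys>:0: UserWarning: Gimbal lock detected. Setting third angle to zero since it is not possible to uniquely determine all angles.
```

Call:
carry_out(increments="18 0 10 -1 -2 0 0;18 0 35 -4 -8 0 0;18 0 65 -8 -15 0 0;18 0 95 -11 -23 0 0;18 0 125 -15 -30 0 0;18 0 155 -18 -38 0 0;18 0 185 -22 -45 0 0;18 0 215 -25 -52 0 0")

```text
t: 5.5
eef_pos: [0.5276, 0.0371, 0.2219]
tcp_rot: [117.7, 89.9, 163.3]
force: [0.1, 0.2, 0.2]
gripper_width: 0.0228
```

```bash
python3 -c "
from h import *
st(); go((.527,.196,.15),86); go((.527,.196,.22),86)"
```

```text
t 5.5 tcp [0.5276 0.0371 0.2219] zhead 45.64 x [-0.002  0.001 -1.   ] y [-0.715  0.699  0.002] q [ -2.1   2.9  84.4   0.   92.9 -47.8] F [0.1 0.2 0.2] w 22.8
shift [ 72.  111.4 113.2] turn [-4.036e+01 -2.000e-02 -1.200e-01] dist 174.4 40.4
shift [  2.  111.5 113.2] turn [-4.036e+01 -2.000e-02 -1.200e-01] dist 158.9 40.4
```

Call:
carry_out(increments="18 0 22 22 -8 0 0;18 0 44 45 -16 0 0;18 0 66 67 -24 0 0;18 5 86 87 -31 0 0;18 20 100 102 -36 0 0;18 45 109 111 -40 0 0;18 70 111 113 -40 0 0;18 70 111 113 -40 0 0")

```text
t: 6.3
eef_pos: [0.5256, 0.1941, 0.1474]
tcp_rot: [106.8, 89.4, -167.8]
force: [-0.4, -0.6, -1.9]
gripper_width: 0.023
```

```bash
python3 -c "
from h import *
snap('side','d5');snap('wrist','w5');snap('scene','s5');st();go((.527,.196,.0275),86)
crop('d5',150,110,310,310,3,'d5c');crop('s5',260,130,380,250,5,'s5c')"
```

```text
t 6.45 tcp [0.5294 0.1937 0.1537] zhead 85.28 x [ 0.001  0.    -1.   ] y [-0.997  0.082 -0.001] q [ 14.3   9.   85.5   0.   85.5 -70.9] F [-0.3 -0.4 -0.2] w 23.0
shift [126.2   2.7   2.1] turn [-0.72  0.01  0.03] dist 126.2 0.7
```

View pics/d5c.png

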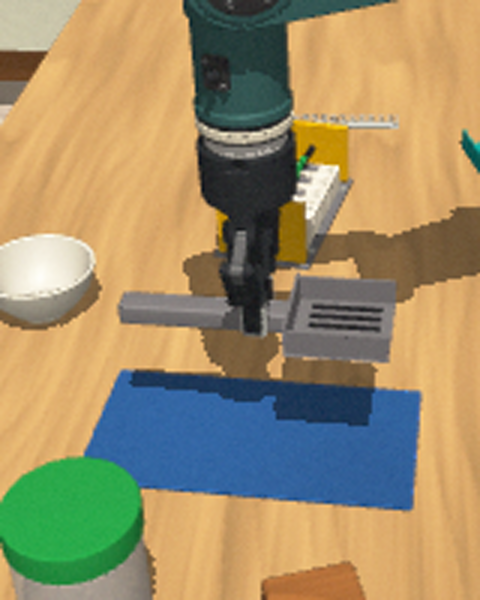

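View pics/w5.png

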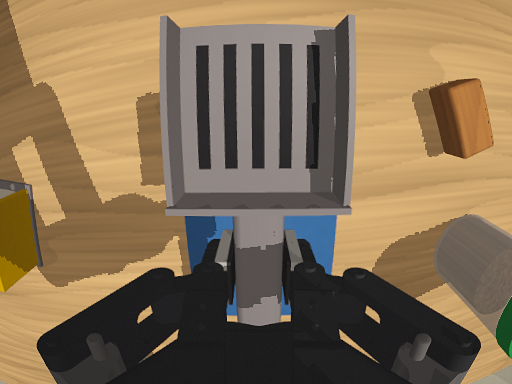

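Run:
```python
from h import *
np.set_printoptions(precision=4,suppress=True)
c=load('w5')
for u,v in [(186,217),(337,217),(335,265),(190,240)]: print(wworld(c,u,v,.004))
R=lambda x,y:(150+(x+.5)/3-.5,110+(y+.5)/3-.5)
d=load('d5')
m=[world(d,*R(*q),.004) for q in [(125,371),(421,391),(411,509)]]
print(np.array(m), (m[0]+m[2])/2)
```

```text
[0.5539 0.1193 0.004 ]
[0.5659 0.2673 0.004 ]
[0.6204 0.2663 0.004 ]
[0.5788 0.1193 0.004 ]
[[0.6684 0.1145 0.004 ]
 [0.3854 0.1325 0.004 ]
 [0.3962 0.2826 0.004 ]] [0.5323 0.1985 0.004 ]
```

View pics/s5c.png

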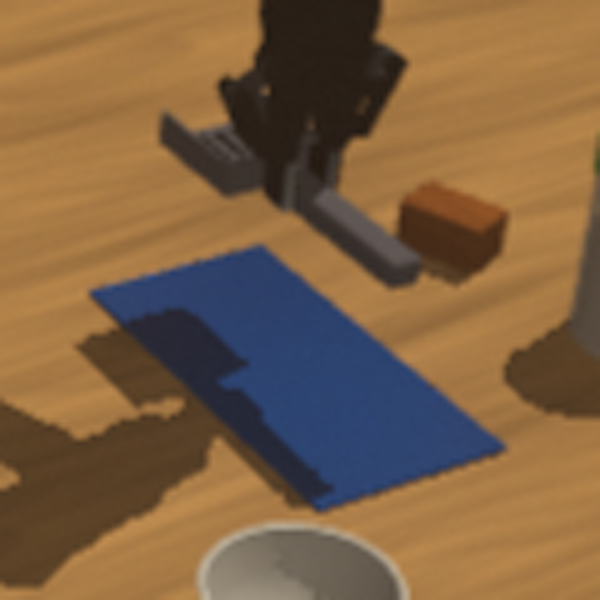

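Call:
carry_out(increments="18 25 2 2 -0.7 0 0;18 50 2 2 -0.7 0 0;18 70 2 2 -0.7 0 0;18 88 2 2 -0.7 0 0;18 100 2 2 -0.7 0 0;18 108 2 2 -0.7 0 0;18 110 2 2 -0.7 0 0;18 110 2 2 -0.7 0 0")

```text
t: 7.25
eef_pos: [0.5279, 0.1958, 0.0437]
tcp_rot: [-68.0, 89.9, 17.9]
force: [0.6, -0.2, -0.5]
gripper_width: 0.0232
```

```bash
python3 -c "
from h import *
snap('side','d6');st();go((.528,.1965,.0275),86)
crop('d6',150,130,310,310,4,'d6c')"
```

```text
t 7.3 tcp [0.5281 0.1959 0.044 ] zhead 85.94 x [ 0.002  0.001 -1.   ] y [-0.997  0.071 -0.002] q [ 14.6  14.3  92.6   0.   73.1 -71.4] F [ 0.2 -0.5 -0.5] w 23.1
shift [16.5  0.2  0.6] turn [-0.06  0.04  0.1 ] dist 16.6 0.1
```

View pics/d6c.png

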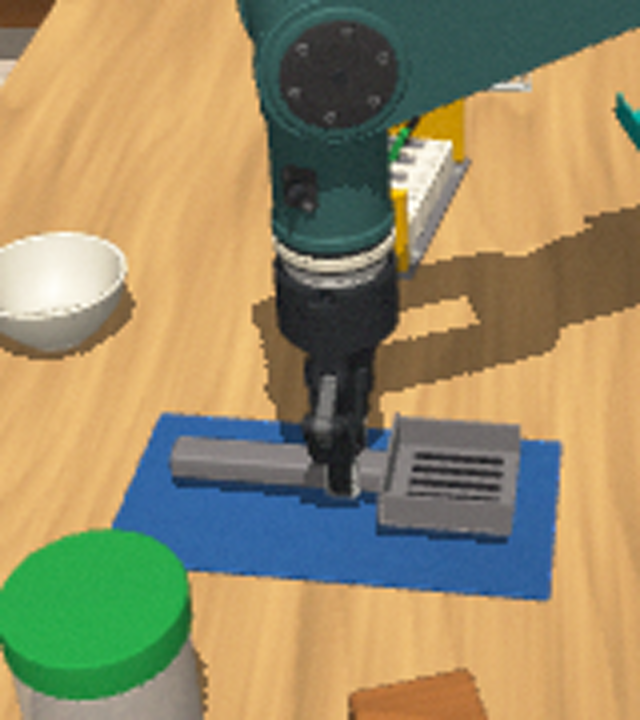

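Call:
carry_out(increments="18 4 0 0 0 0 0;18 8 0 0 0 0 0;18 11 0 0 0 0 0;18 12 0 0 0 0 0;18 13 0 0 0 0 0;18 13 0 0 0 0 0")

```text
t: 7.9
eef_pos: [0.5273, 0.1958, 0.0298]
tcp_rot: [90.0, 90.0, 176.0]
force: [-1.5, -0.7, -0.3]
gripper_width: 0.023
```

```bash
python3 -c "
from h import *
st()"
```

```text
t 7.9 tcp [0.5273 0.1958 0.0298] zhead 85.95 x [-0.  0. -1.] y [-0.998  0.071  0.   ] q [ 14.6  15.1  93.3   0.   71.6 -71.4] F [-1.5 -0.7 -0.3] w 23.0
```

Call:
carry_out(increments="18 1 0 0 0 0 0;18 1 0 0 0 0 0;18 2 0 0 0 0 0;18 2 0 0 0 0 0")

```text
t: 8.3
eef_pos: [0.5273, 0.1957, 0.0279]
tcp_rot: [80.1, 90.0, 166.0]
force: [0.1, 0.9, -0.9]
gripper_width: 0.0228
```

```bash
python3 -c "
from h import *
snap('side','d7');st()
crop('d7',150,200,310,310,5,'d7c')"
```

```text
t 8.35 tcp [0.5274 0.1957 0.0279] zhead 85.95 x [-0.  0. -1.] y [-0.998  0.071  0.   ] q [ 14.6  15.3  93.4   0.   71.4 -71.4] F [-0.4  0.2 -1.2] w 23.0
```

View pics/d7c.png

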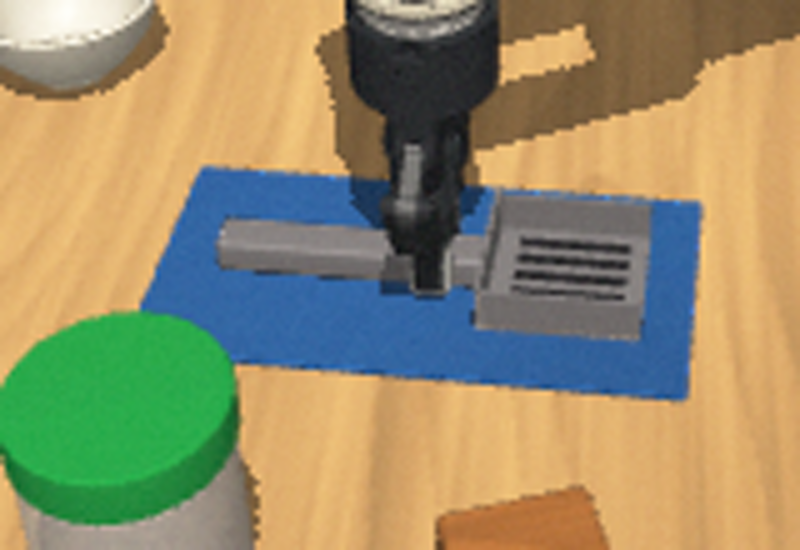

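Almost down; no contact yet. I continue in 1 mm steps.

Call:
carry_out(increments="18 0.7 0 0 0 0 0;18 0.7 0 0 0 0 0;18 1.3 0 0 0 0 0;18 1.3 0 0 0 0 0")

```text
t: 8.75
eef_pos: [0.5275, 0.1957, 0.0273]
tcp_rot: [-56.1, 90.0, 29.9]
force: [-2.7, -0.5, 3.0]
gripper_width: 0.0226
```

```bash
python3 -c "
from h import *
st()"
```

```text
t 8.75 tcp [0.5275 0.1957 0.0273] zhead 85.95 x [ 0.  0. -1.] y [-0.998  0.071 -0.   ] q [ 14.6  15.3  93.4   0.   71.3 -71.4] F [-2.7 -0.5  3. ] w 22.6
```

Contact shows: the force is +3 N in z. I release slowly.

Call:
carry_out(increments="24 1.3 0 0 0 0 0;26 1.3 0 0 0 0 0;29 1.3 0 0 0 0 0;33 1.3 0 0 0 0 0;40 1.3 0 0 0 0 0;50 1.3 0 0 0 0 0;55 1.3 0 0 0 0 0;55 1.3 0 0 0 0 0")

```text
t: 9.55
eef_pos: [0.5272, 0.1956, 0.0251]
tcp_rot: [107.2, 90.0, -166.8]
force: [0.5, 0.3, -0.5]
gripper_width: 0.0551
```

```bash
python3 -c "
from h import *
snap('wrist','w8');snap('side','d8');st()
crop('d8',150,200,310,310,5,'d8c')"
```

```text
t 9.65 tcp [0.5273 0.1957 0.0253] zhead 85.95 x [-0.  0. -1.] y [-0.998  0.071  0.   ] q [ 14.6  15.4  93.5   0.   71.1 -71.4] F [-0.5 -0.6  0.9] w 55.1
```

View pics/d8c.png

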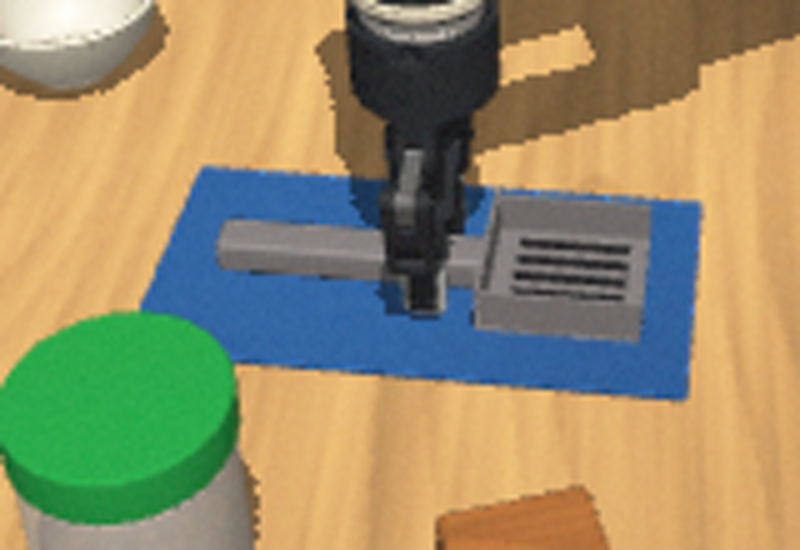

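View pics/w8.png

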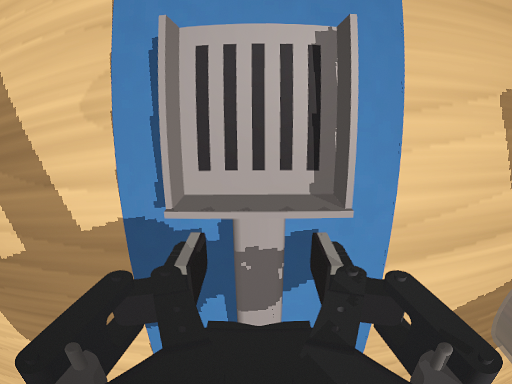

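The scoop lies fully on the mat with margin on all sides. I lift straight up first.

Call:
carry_out(increments="55 -10 0 0 0 0 0;55 -30 0 0 0 0 0;55 -70 0 0 0 0 0;55 -120 0 0 0 0 0;55 -170 0 0 0 0 0;55 -215 0 0 0 0 0;55 -225 0 0 0 0 0;55 -225 0 0 0 0 0")

```text
t: 10.45
eef_pos: [0.5285, 0.196, 0.2544]
tcp_rot: [-70.5, 89.6, 15.4]
force: [-0.6, 0.2, 0.1]
gripper_width: 0.0551
```

```bash
python3 -c "
from h import *
snap('wrist','w9');snap('scene','s9');st();go((.51,-.2,.25),-11.4);crop('s9',170,160,370,260,4,'s9c')"
```

```text
t 10.55 tcp [0.5268 0.1956 0.2492] zhead 85.95 x [-0.002 -0.    -1.   ] y [-0.998  0.071  0.002] q [ 14.6   6.6  77.2   0.   96.3 -71.4] F [ 0.3 -0.4 -0.8] w 55.2
shift [  -0.6  -11.2 -395.8] turn [ 9.735e+01 -1.200e-01 -6.000e-02] dist 395.9 97.3
```

View pics/s9c.png

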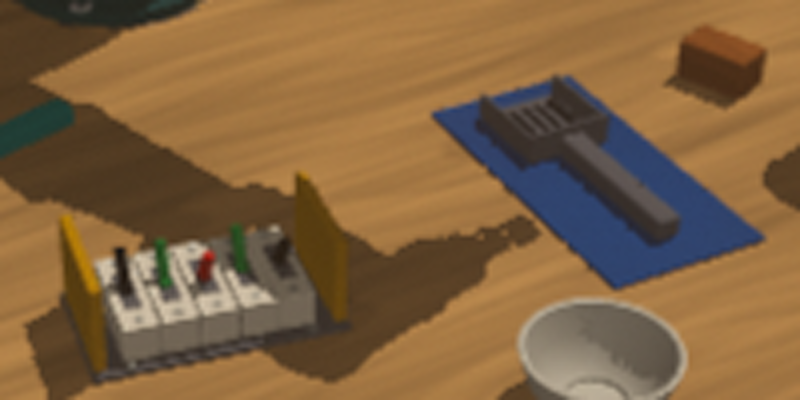

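View pics/w9.png

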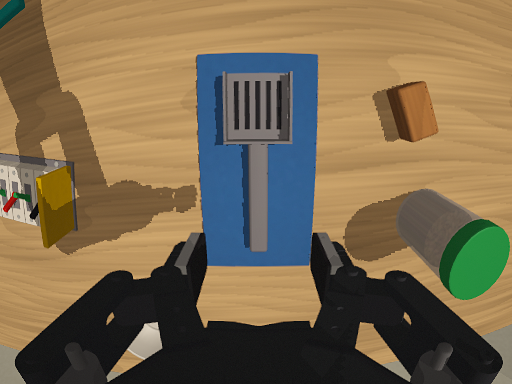

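Call:
carry_out(increments="0 0 -2 -30 8 0 0;0 0 -4 -75 16 0 0;0 0 -7 -120 24 0 0;0 0 -10 -165 33 0 0;0 0 -12 -210 41 0 0;0 0 -14 -255 49 0 0;0 0 -16 -300 58 0 0;0 0 -18 -340 66 0 0")

```text
t: 11.35
eef_pos: [0.5198, -0.1464, 0.2469]
tcp_rot: [139.3, 89.7, 158.9]
force: [0.5, 0.1, -0.6]
gripper_width: 0.0001
```

```bash
python3 -c "
from h import *
st();go((.52,-.235,.25),-11.4)"
```

```text
t 11.35 tcp [ 0.5198 -0.1464  0.2469] zhead 19.56 x [-0.006  0.002 -1.   ] y [-0.335  0.942  0.004] q [-21.7   4.   80.3  -0.   96.  -41.3] F [ 0.5  0.1 -0.6] w 0.1
shift [ -3.3 -83.6 -29.5] turn [30.96 -0.32 -0.15] dist 88.7 31.0
```

Call:
carry_out(increments="0 -3 -25 -9 8 0 0;0 -3 -50 -18 16 0 0;0 -3 -70 -26 24 0 0;0 -3 -83 -30 31 0 0;0 -3 -83 -30 31 0 0;0 -3 -83 -30 31 0 0")

```text
t: 11.95
eef_pos: [0.5207, -0.2324, 0.2509]
tcp_rot: [153.7, 89.7, 142.8]
force: [1.0, -0.3, 0.6]
gripper_width: 0.0001
```

```bash
python3 -c "
from h import *
snap('wrist','w10');st();crop('w10',180,60,340,310,3,'w10c')"
```

```text
t 12.0 tcp [ 0.521  -0.232   0.2515] zhead -10.9 x [-0.003  0.002 -1.   ] y [0.189 0.982 0.002] q [-29.7   7.8  75.7   0.   96.7 -18.8] F [ 0.6 -0.1 -0. ] w 0.3
```

View pics/w10.png

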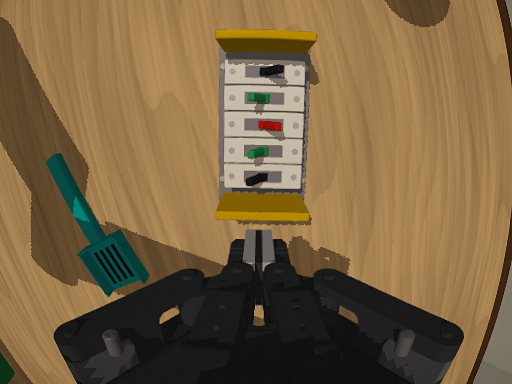

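View pics/w10c.png

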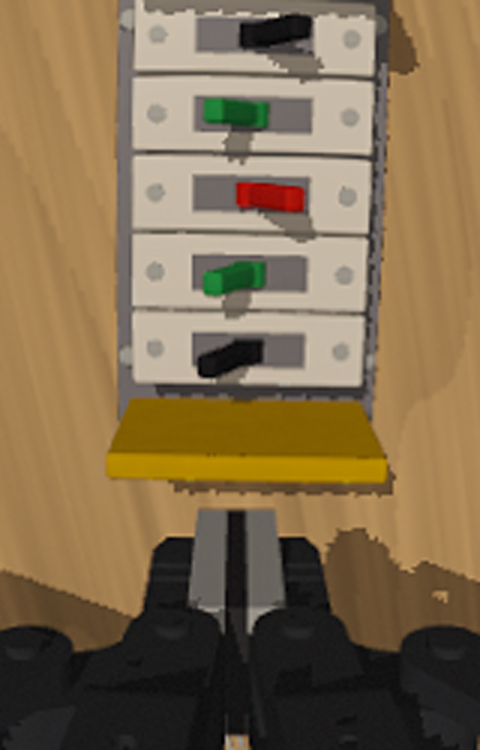

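```bash
cat > bank.py <<'E'
from h import *
def T(p,P):
    c,n=np.cos(p[2]),np.sin(p[2]); P=np.array(P,float); return np.array([p[0]+c*P[0]-n*P[1],p[1]+n*P[0]+c*P[1],P[2]])
E
python3 - <<'E'
from bank import *
from scipy.optimize import least_squares
np.set_printoptions(precision=4,suppress=True)
c=load('w10')
K=lambda x,y:(180+(x+.5)/3-.5,60+(y+.5)/3-.5)
obs=[((134,385),(-.045,-.0745)),((365,387),(.045,-.0745)),((133,309),(-.045,-.045)),((368,313),(.045,-.045)),((132,233),(-.045,-.015)),((371,236),(.045,-.015)),((132,154),(-.045,.015)),((375,157),(.045,.015)),((134,74),(-.045,.045)),((378,77),(.045,.045)),
((253,115),(0,.03)),((250,193),(0,0)),((249,273),(0,-.03))]
W=[wworld(c,*K(*k),.036) for k,_ in obs]
f=lambda p:np.concatenate([(T(p,(*m,.036))-w)[:2] for w,(k,m) in zip(W,obs)])
q=least_squares(f,[.53,-.18,-.2]); print(q.x,np.degrees(q.x[2])); print(f(q.x).reshape(-1,2)*1000)
E
```

```text
[ 0.5372 -0.1825 -0.2036] -11.665511573648391
[[ 0.3875  0.4329]
 [-0.5677  0.1194]
 [ 0.1642 -0.3755]
 [-0.3295 -0.0612]
 [ 0.4194  0.1933]
 [-0.2285  0.0452]
 [ 0.3563  0.1672]
 [-0.7756  0.0035]
 [-0.3015 -0.063 ]
 [-1.2597 -0.3887]
 [ 0.342   0.267 ]
 [ 0.8959 -0.4133]
 [ 0.8973  0.0733]]
```

```bash
cat >> bank.py <<'E'
B=(.5365,-.182,np.radians(-11.6))
def gob(x,y,z): go(T(B,(x,y,z)),-11.6)
def stb():
    st(); p,R,s=pose(); d=p[:2]-np.array(B[:2]); c,n=np.cos(B[2]),np.sin(B[2]); print('bank xy mm',np.round(1000*np.array([c*d[0]+n*d[1],-n*d[0]+c*d[1]]),1),'z',np.round(p[2],4))
    F=s['force']; print('F bank x',round(c*F[0]+n*F[1],1),'y',round(-n*F[0]+c*F[1],1),'z',round(F[2],1))
E
python3 -c "
from bank import *
stb();gob(-.047,-.03,.12);gob(-.047,-.03,.073)"
```

```text
t 12.0 tcp [ 0.521  -0.232   0.2515] zhead -10.9 x [-0.003  0.002 -1.   ] y [0.189 0.982 0.002] q [-29.7   7.8  75.7   0.   96.7 -18.8] F [ 0.6 -0.1 -0. ] w 0.3
bank xy mm [ -5.1 -52.1] z 0.2515
F bank x 0.6 y 0.0 z -0.0
shift [131.7  22.4 -41.1] turn [ 0.7  -0.19 -0.1 ] dist 139.8 0.7
shift [178.7  22.3 -41. ] turn [ 0.7  -0.19 -0.1 ] dist 184.7 0.7
```

Call:
carry_out(increments="0 10 10 -20 0.7 0 0;0 40 22 -41 0.7 0 0;0 75 22 -41 0.7 0 0;0 105 22 -41 0.7 0 0;0 125 22 -41 0.7 0 0;0 132 22 -41 0.7 0 0;0 132 22 -41 0.7 0 0;0 132 22 -41 0.7 0 0")

```text
t: 12.8
eef_pos: [0.4862, -0.2034, 0.1226]
tcp_rot: [-13.0, 89.9, -24.7]
force: [0.2, 0.1, 0.2]
gripper_width: -0.0001
```

```bash
python3 -c "
from bank import *
snap('side','d11');snap('scene','s11');snap('wrist','w11');stb();gob(-.047,-.03,.073);crop('d11',210,110,310,210,6,'d11c');crop('s11',170,180,270,260,7,'s11c')"
```

```text
t 12.95 tcp [ 0.4864 -0.2039  0.1231] zhead -11.73 x [ 0.003 -0.001 -1.   ] y [ 0.203  0.979 -0.001] q [-28.9   5.6  92.9   0.   81.3 -17.2] F [-0.5 -0.6  0.5] w -0.1
bank xy mm [-44.7 -31.5] z 0.1231
F bank x -0.3 y -0.6 z 0.5
shift [50.1  1.6 -2.5] turn [-0.13  0.18  0.05] dist 50.2 0.2
```

View pics/d11c.png

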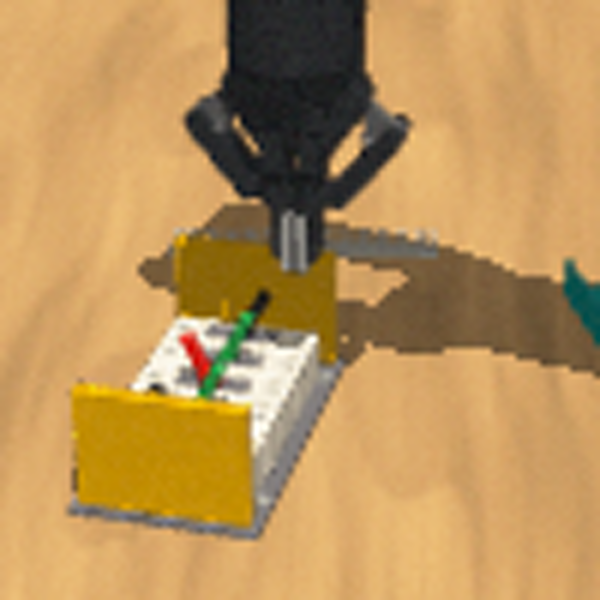

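View pics/s11c.png

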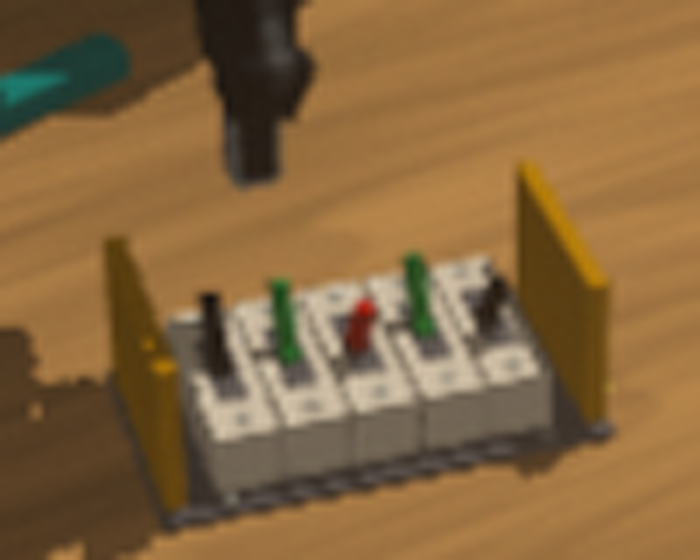

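View pics/w11.png

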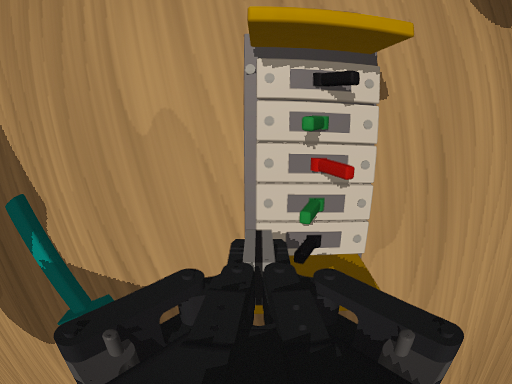

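```bash
python3 -c "
from bank import *
s=load('s11'); print(world(s,170+253/7,180+182/7,.101)); d=load('d11'); print(world(d,210+292/6,110+270/6,.101))
print(proj(d,[.4864,-.2039,.101]),210+292/6,110+270/6, proj(s,[.4864,-.2039,.101]),170+253/7,180+182/7)"
```

```text
[ 0.48733485 -0.20160574  0.101     ]
[ 0.48857881 -0.19308139  0.101     ]
[[259.46537487 153.55236715]] 258.6666666666667 155.0 [[205.31611216 206.06523837]] 206.14285714285714 206.0
```

Call:
carry_out(increments="0 15 1.5 -2 0 0 0;0 30 1.5 -2 0 0 0;0 42 1.5 -2 0 0 0;0 49 1.5 -2 0 0 0;0 49 1.5 -2 0 0 0")

```text
t: 13.45
eef_pos: [0.4833, -0.2014, 0.0714]
tcp_rot: [160.6, 89.9, 148.8]
force: [-0.2, -0.3, -0.2]
gripper_width: -0.0001
```

```bash
python3 -c "
from bank import *
snap('side','d12');snap('scene','s12');stb();crop('d12',210,110,310,210,6,'d12c');crop('s12',170,180,270,260,7,'s12c')"
```

```text
t 13.55 tcp [ 0.4841 -0.2018  0.0728] zhead -11.75 x [ 0.001 -0.    -1.   ] y [ 0.204  0.979 -0.   ] q [-28.8   7.9  96.4   0.   75.6 -17.1] F [-0.5  0.4  1. ] w -0.2
bank xy mm [-47.3 -30. ] z 0.0728
F bank x -0.6 y 0.3 z 1.0
```

View pics/d12c.png

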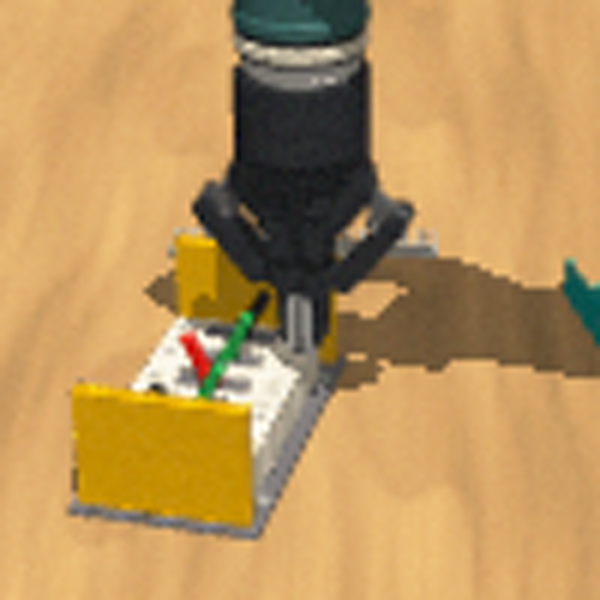

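View pics/s12c.png

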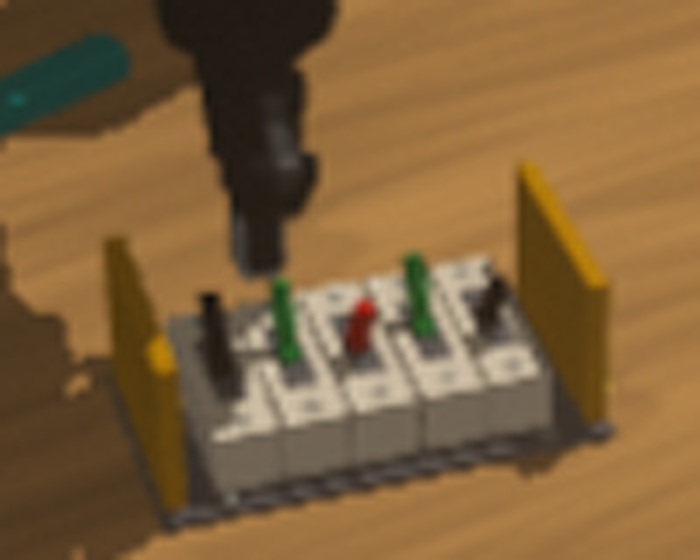

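Call:
carry_out(increments="0 0 0 6 0 0 0;0 0 0 12 0 0 0;0 0 0 18 0 0 0;0 0 0 23 0 0 0;0 0 0 28 0 0 0;0 0 0 32 0 0 0;0 0 0 34 0 0 0;0 0 0 34 0 0 0")

```text
t: 14.35
eef_pos: [0.5175, -0.2086, 0.0723]
tcp_rot: [8.9, 90.0, -2.8]
force: [0.0, 1.5, -0.0]
gripper_width: -0.0001
```

```bash
python3 -c "
from bank import *
snap('side','d13');snap('scene','s13');stb();crop('d13',210,110,310,210,6,'d13c');crop('s13',170,180,270,260,7,'s13c')"
```

```text
t 14.45 tcp [ 0.5172 -0.2085  0.0722] zhead -11.75 x [ 0.  0. -1.] y [0.204 0.979 0.   ] q [-27.8  12.   91.8   0.   76.2 -16. ] F [ 0.2 -0.3 -0.2] w 0.1
bank xy mm [-13.5 -29.8] z 0.0722
F bank x 0.2 y -0.2 z -0.2
```

View pics/d13c.png

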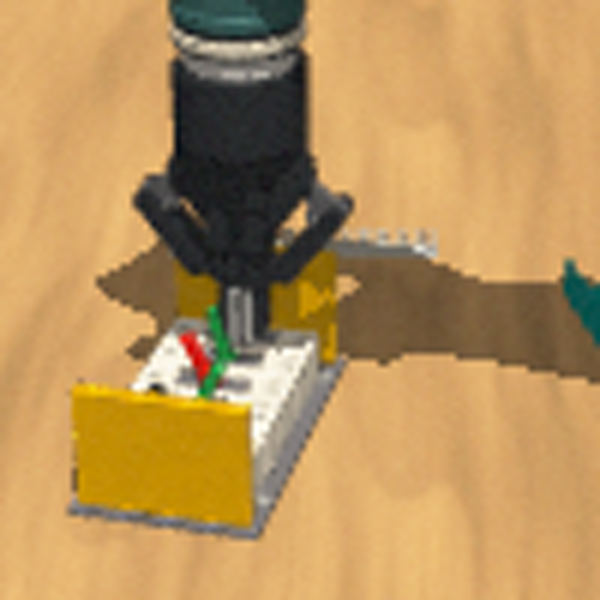

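View pics/s13c.png

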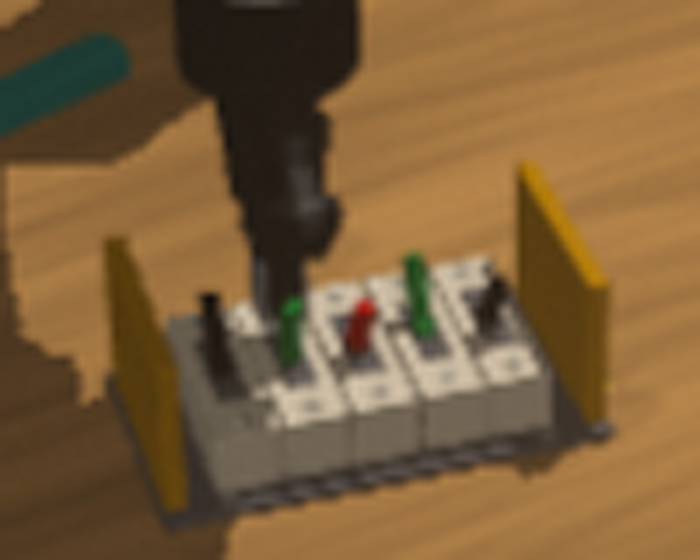

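Call:
carry_out(increments="0 0 0 1.5 0 0 0;0 0 0 3 0 0 0;0 0 0 3 0 0 0;0 0 0 3 0 0 0")

```text
t: 14.85
eef_pos: [0.5198, -0.2091, 0.0721]
tcp_rot: [157.9, 90.0, 146.2]
force: [-1.6, 0.4, -0.4]
gripper_width: 0.0002
```

```bash
python3 -c "
from bank import *
stb()"
```

```text
t 14.85 tcp [ 0.5198 -0.2091  0.0721] zhead -11.75 x [-0.001  0.    -1.   ] y [0.204 0.979 0.   ] q [-27.7  12.3  91.4   0.   76.3 -16. ] F [-1.6  0.4 -0.4] w 0.2
bank xy mm [-10.9 -29.9] z 0.0721
F bank x -1.6 y 0.1 z -0.4
```

Call:
carry_out(increments="0 0 0 1.5 0 0 0;0 0 0 3 0 0 0;0 0 0 3 0 0 0;0 0 0 3 0 0 0")

```text
t: 15.25
eef_pos: [0.5231, -0.2098, 0.0724]
tcp_rot: [9.0, 90.0, -2.7]
force: [-1.4, 0.7, -0.2]
gripper_width: 0.0003
```

```bash
python3 -c "
from bank import *
stb();snap('side','d14');crop('d14',210,130,290,210,8,'d14c')"
```

```text
t 15.25 tcp [ 0.5231 -0.2098  0.0724] zhead -11.75 x [ 0. -0. -1.] y [0.204 0.979 0.   ] q [-27.6  12.7  90.9   0.   76.4 -15.9] F [-1.4  0.7 -0.2] w 0.3
bank xy mm [ -7.5 -29.9] z 0.0724
F bank x -1.5 y 0.4 z -0.2
```

View pics/d14c.png

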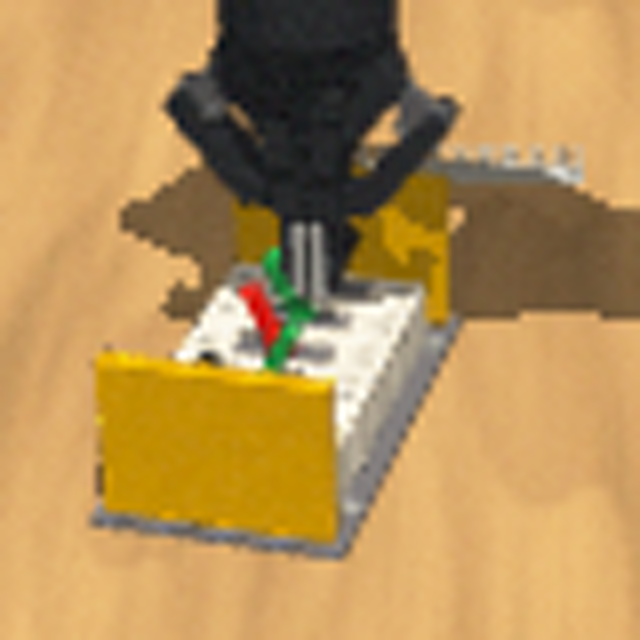

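Call:
carry_out(increments="0 0 0 1 0 0 0;0 0 0 2 0 0 0;0 0 0 2 0 0 0")

```text
t: 15.6
eef_pos: [0.5247, -0.2101, 0.0723]
tcp_rot: [172.7, 89.9, 160.9]
force: [-2.3, 1.2, 1.1]
gripper_width: -0.0
```

```bash
python3 -c "
from bank import *
stb()"
```

```text
t 15.6 tcp [ 0.5247 -0.2101  0.0723] zhead -11.75 x [-0.001  0.    -1.   ] y [0.204 0.979 0.   ] q [-27.6  12.9  90.7  -0.   76.5 -15.8] F [-2.3  1.2  1.1] w -0.0
bank xy mm [ -5.9 -29.9] z 0.0723
F bank x -2.5 y 0.7 z 1.1
```

Call:
carry_out(increments="0 0 0 1 0 0 0;0 0 0 2 0 0 0;0 0 0 2 0 0 0")

```text
t: 15.9
eef_pos: [0.5251, -0.2102, 0.0722]
tcp_rot: [176.5, 89.7, 164.8]
force: [-8.0, 1.6, 3.2]
gripper_width: -0.0001
```

```bash
python3 -c "
from bank import *
stb()"
```

```text
t 15.9 tcp [ 0.5251 -0.2102  0.0722] zhead -11.75 x [-0.005  0.001 -1.   ] y [0.204 0.979 0.   ] q [-27.5  13.1  90.4  -0.1  76.7 -15.8] F [-8.   1.6  3.2] w -0.1
bank xy mm [ -5.5 -29.9] z 0.0722
F bank x -8.1 y -0.0 z 3.2
```

The stop is reached: 8 N with no further advance. I back off, then shift to the other green lever, staying clear of everything on the -x side.

Call:
carry_out(increments="0 0 0 -10 0 0 0;0 -3 0 -30 0 0 0;0 -8 0 -43 0 0 0;0 -8 20 -43 0 0 0;0 -8 45 -43 0 0 0;0 -4 60 -43 0 0 0;0 0 60 -43 0 0 0;0 0 60 -43 0 0 0")

```text
t: 16.7
eef_pos: [0.4966, -0.143, 0.0715]
tcp_rot: [-158.6, 89.9, -170.2]
force: [-1.1, 0.1, 0.8]
gripper_width: 0.0002
```

```bash
python3 -c "
from bank import *
snap('side','d15');snap('scene','s15');snap('wrist','w15');stb();gob(-.047,.03,.073);crop('s15',170,180,270,260,7,'s15c')"
```

```text
t 16.85 tcp [ 0.497  -0.1439  0.0722] zhead -11.79 x [-0. -0. -1.] y [ 0.204  0.979 -0.   ] q [-22.4   7.1  97.4  -0.   75.4 -10.6] F [-0.4  0.2 -0.1] w 0.2
bank xy mm [-46.4  29.4] z 0.0722
F bank x -0.4 y 0.1 z -0.1
shift [-0.8  0.6 -0.6] turn [-0.19  0.    0.02] dist 1.2 0.2
```

View pics/w15.png

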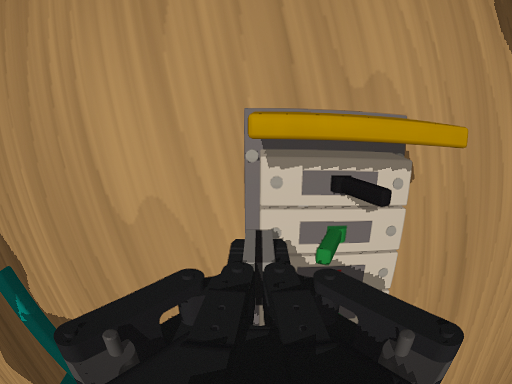

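View pics/s15c.png

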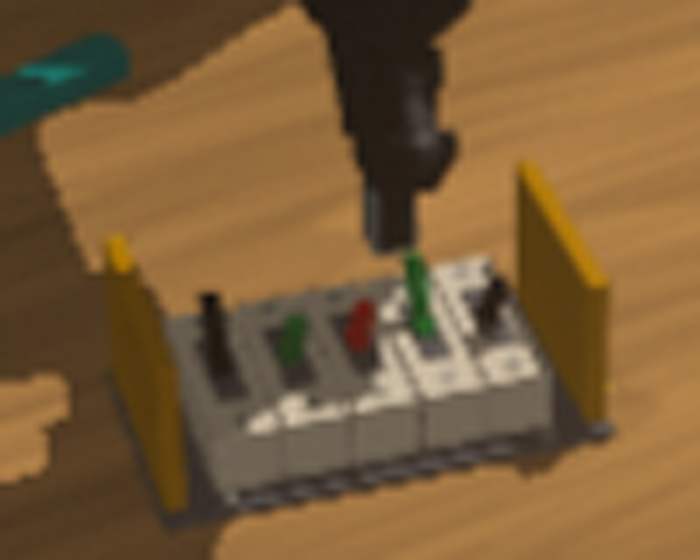

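The near green lever now leans like the red and black-on levers. I push the far green.

Call:
carry_out(increments="0 0 0.5 6 0 0 0;0 0 0.5 12 0 0 0;0 0 0.5 18 0 0 0;0 0 0.5 24 0 0 0;0 0 0.5 29 0 0 0;0 0 0.5 33 0 0 0;0 0 0.5 37 0 0 0;0 0 0.5 39 0 0 0")

```text
t: 17.65
eef_pos: [0.5353, -0.1505, 0.0719]
tcp_rot: [169.8, 89.9, 158.1]
force: [-1.6, 0.8, -0.0]
gripper_width: -0.0001
```

```bash
python3 -c "
from bank import *
stb()"
```

```text
t 17.65 tcp [ 0.5353 -0.1505  0.0719] zhead -11.75 x [-0.001  0.    -1.   ] y [0.204 0.979 0.   ] q [-21.5  11.9  92.    0.   76.2  -9.8] F [-1.6  0.8 -0. ] w -0.1
bank xy mm [-7.5 30.6] z 0.0719
F bank x -1.7 y 0.5 z -0.0
```

Call:
carry_out(increments="0 0 0 1 0 0 0;0 0 0 2 0 0 0;0 0 0 3 0 0 0;0 0 0 3 0 0 0")

```text
t: 18.05
eef_pos: [0.5373, -0.1508, 0.0721]
tcp_rot: [172.2, 89.9, 160.5]
force: [-4.6, 1.3, 0.5]
gripper_width: -0.0002
```

```bash
python3 -c "
from bank import *
stb()"
```

```text
t 18.05 tcp [ 0.5373 -0.1508  0.0721] zhead -11.75 x [-0.002  0.001 -1.   ] y [0.204 0.979 0.   ] q [-21.5  12.1  91.6  -0.   76.4  -9.8] F [-4.6  1.3  0.5] w -0.2
bank xy mm [-5.5 30.7] z 0.0721
F bank x -4.7 y 0.4 z 0.5
```

Call:
carry_out(increments="0 0 0 1 0 0 0;0 0 0 1.5 0 0 0;0 0 0 1.5 0 0 0")

```text
t: 18.35
eef_pos: [0.5376, -0.1509, 0.072]
tcp_rot: [176.5, 89.7, 164.7]
force: [-8.1, 2.2, 2.6]
gripper_width: 0.0
```

```bash
python3 -c "
from bank import *
stb()"
```

```text
t 18.35 tcp [ 0.5376 -0.1509  0.072 ] zhead -11.74 x [-0.005  0.001 -1.   ] y [0.204 0.979 0.   ] q [-21.5  12.3  91.5  -0.   76.6  -9.7] F [-8.1  2.2  2.6] w 0.0
bank xy mm [-5.2 30.7] z 0.072
F bank x -8.4 y 0.5 z 2.6
```

Call:
carry_out(increments="0 0 0 -10 0 0 0;0 -10 0 -20 0 0 0;0 -40 0 -20 0 0 0;0 -70 0 -20 0 0 0;0 -75 -10 10 0 0 0;0 -75 -30 45 0 0 0;0 -75 -30.5 53 0 0 0;0 -75 -30.5 53 0 0 0")

```text
t: 19.15
eef_pos: [0.5864, -0.1927, 0.1472]
tcp_rot: [11.6, 89.9, -0.2]
force: [-0.6, 0.2, 0.6]
gripper_width: 0.0
```

```bash
python3 -c "
from bank import *
snap('side','d16');snap('wrist','w16');snap('scene','s16');stb();gob(.047,0,.0725);crop('d16',210,110,310,210,6,'d16c');crop('s16',170,180,270,260,7,'s16c')"
```

```text
t 19.3 tcp [ 0.5848 -0.1914  0.1472] zhead -11.73 x [-0.     0.001 -1.   ] y [0.203 0.979 0.   ] q [-23.4  15.7  78.3   0.   86.1 -11.7] F [-0.4 -0.6  0.4] w -0.2
bank xy mm [49.2  0.5] z 0.1472
F bank x -0.3 y -0.7 z 0.4
shift [74.7 -0.5 -2.1] turn [-0.13 -0.02 -0.03] dist 74.7 0.1
```

View pics/d16c.png

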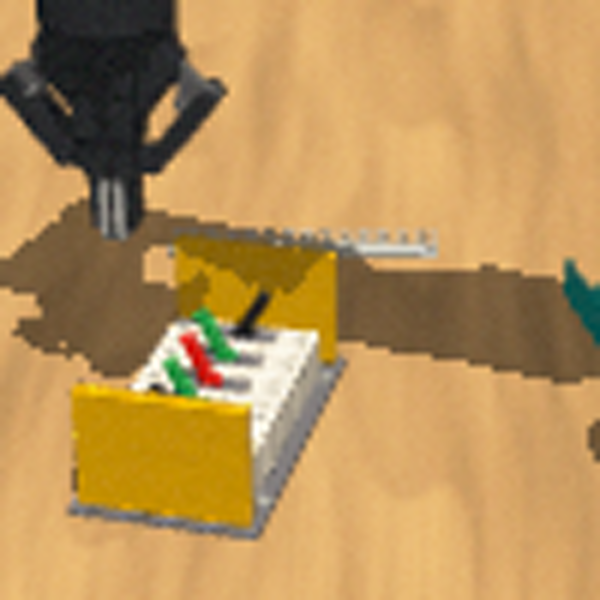

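View pics/w16.png

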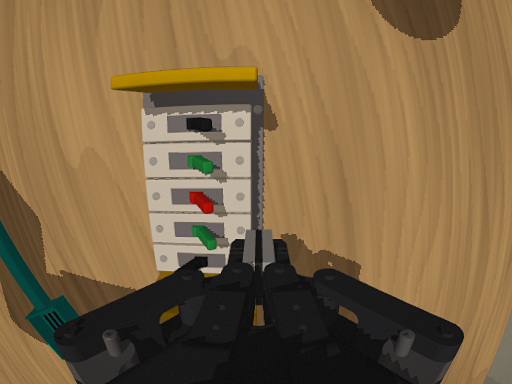

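View pics/s16c.png

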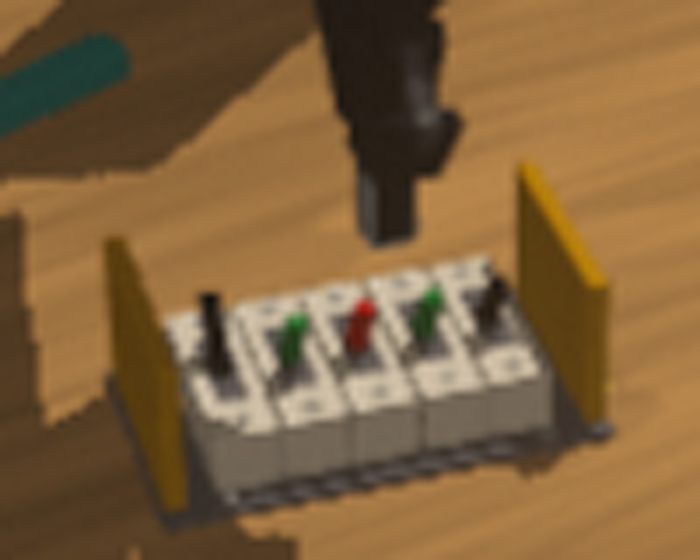

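Both greens lean parallel to the red and black-on levers, away from the robot. I go down on the far side of the red lever.

Call:
carry_out(increments="0 20 -0.5 -1 0 0 0;0 40 -0.5 -1 0 0 0;0 58 -0.5 -1 0 0 0;0 70 -0.5 -1 0 0 0;0 75 -0.5 -1 0 0 0;0 75 -0.5 -1 0 0 0")

```text
t: 19.9
eef_pos: [0.5837, -0.192, 0.0719]
tcp_rot: [164.1, 89.9, 152.3]
force: [0.0, -1.0, -0.2]
gripper_width: 0.0002
```

```bash
python3 -c "
from bank import *
snap('side','d17');snap('scene','s17');stb();crop('d17',210,110,310,210,6,'d17c');crop('s17',170,180,270,260,7,'s17c')"
```

```text
t 20.0 tcp [ 0.5848 -0.1925  0.0735] zhead -11.74 x [ 0.002 -0.001 -1.   ] y [ 0.203  0.979 -0.   ] q [-23.5  18.7  83.2   0.   78.  -11.8] F [0.3 0.3 0.3] w 0.1
bank xy mm [49.4 -0.6] z 0.0735
F bank x 0.2 y 0.3 z 0.3
```

View pics/s17c.png

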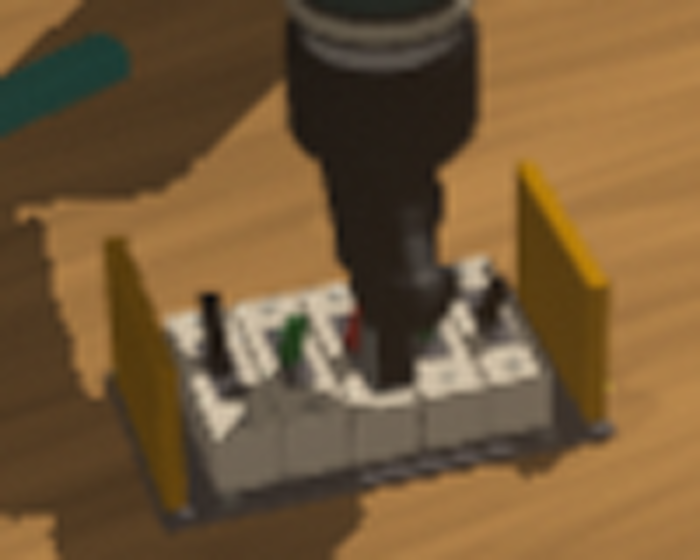

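View pics/d17c.png

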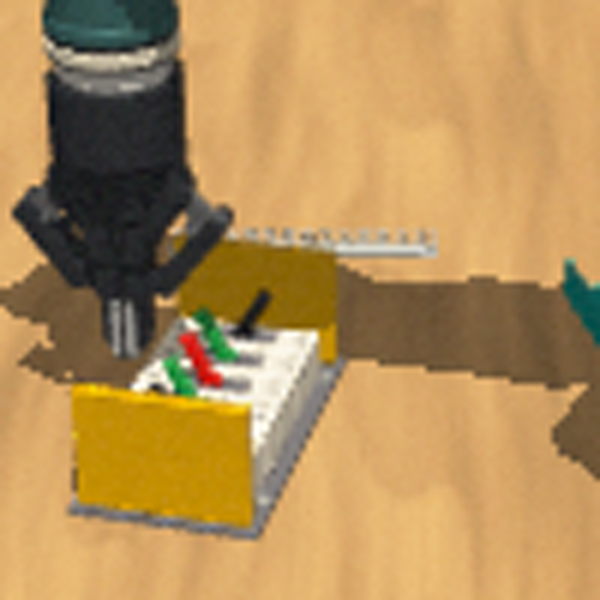

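Call:
carry_out(increments="0 0 0.5 -6 0 0 0;0 0 0.5 -12 0 0 0;0 0 0.5 -18 0 0 0;0 0 0.5 -24 0 0 0;0 0 0.5 -30 0 0 0;0 0 0.5 -35 0 0 0;0 0 0.5 -39 0 0 0;0 0 0.5 -40 0 0 0")

```text
t: 20.8
eef_pos: [0.5447, -0.1837, 0.0724]
tcp_rot: [171.3, 90.0, 159.6]
force: [1.1, -0.2, 1.0]
gripper_width: -0.0
```

```bash
python3 -c "
from bank import *
stb()"
```

```text
t 20.8 tcp [ 0.5447 -0.1837  0.0724] zhead -11.76 x [-0.  0. -1.] y [0.204 0.979 0.   ] q [-24.3  14.   89.3  -0.   76.7 -12.5] F [ 1.1 -0.2  1. ] w -0.0
bank xy mm [8.4 0. ] z 0.0724
F bank x 1.1 y -0.0 z 1.0
```

Call:
carry_out(increments="0 0 0 -1 0 0 0;0 0 0 -2 0 0 0;0 0 0 -3 0 0 0;0 0 0 -3 0 0 0")

```text
t: 21.2
eef_pos: [0.5421, -0.1831, 0.072]
tcp_rot: [166.1, 90.0, 154.3]
force: [1.1, -0.4, -0.2]
gripper_width: 0.0004
```

```bash
python3 -c "
from bank import *
stb()"
```

```text
t 21.2 tcp [ 0.5421 -0.1831  0.072 ] zhead -11.75 x [-0.001  0.    -1.   ] y [0.204 0.979 0.   ] q [-24.3  13.8  89.7   0.   76.6 -12.6] F [ 1.1 -0.4 -0.2] w 0.4
bank xy mm [5.7 0.1] z 0.072
F bank x 1.1 y -0.2 z -0.2
```

Call:
carry_out(increments="0 0 0 -1 0 0 0;0 0 0 -2 0 0 0;0 0 0 -2.5 0 0 0;0 0 0 -2.5 0 0 0")

```text
t: 21.6
eef_pos: [0.5399, -0.1826, 0.0724]
tcp_rot: [48.8, 90.0, 37.1]
force: [1.6, -0.1, 0.4]
gripper_width: 0.0003
```

```bash
python3 -c "
from bank import *
stb()"
```

```text
t 21.6 tcp [ 0.5399 -0.1826  0.0724] zhead -11.75 x [ 0.  0. -1.] y [0.204 0.979 0.   ] q [-24.4  13.4  90.    0.   76.6 -12.6] F [ 1.6 -0.1  0.4] w 0.3
bank xy mm [3.4 0.1] z 0.0724
F bank x 1.6 y 0.3 z 0.4
```

Call:
carry_out(increments="0 0 0 -1 0 0 0;0 0 0 -2 0 0 0;0 0 0 -2.5 0 0 0;0 0 0 -2.5 0 0 0")

```text
t: 22.0
eef_pos: [0.539, -0.1825, 0.0733]
tcp_rot: [-2.5, 89.7, -14.3]
force: [6.2, -1.2, 0.4]
gripper_width: -0.0002
```

```bash
python3 -c "
from bank import *
stb();snap('side','d18');crop('d18',210,130,290,210,8,'d18c')"
```

```text
t 22.0 tcp [ 0.539  -0.1825  0.0733] zhead -11.75 x [ 0.005 -0.001 -1.   ] y [ 0.204  0.979 -0.   ] q [-24.4  13.1  90.3   0.   76.3 -12.7] F [ 6.2 -1.2  0.4] w -0.2
bank xy mm [2.6 0. ] z 0.0733
F bank x 6.3 y 0.1 z 0.4
```

View pics/d18c.png

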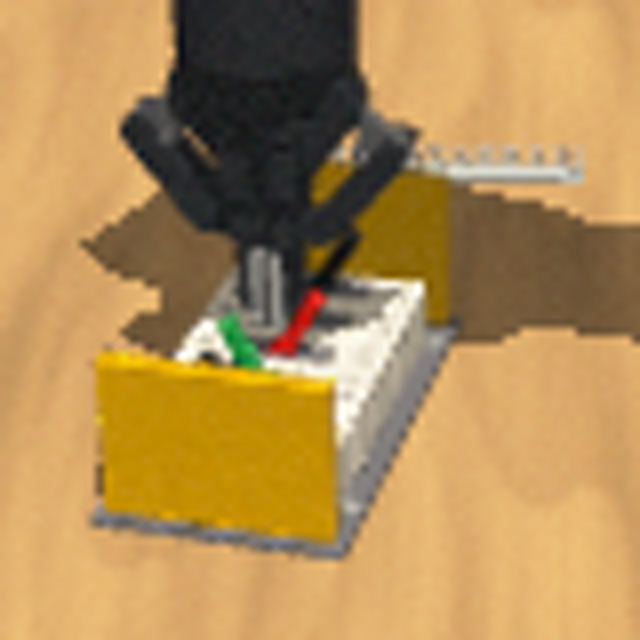

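The stop is reached, with force rising to 6 N and no further advance. One small extra push to confirm, then I back off and lift away.

Call:
carry_out(increments="0 0 0 -1 0 0 0;0 0 0 -1.2 0 0 0;0 0 0 -1.2 0 0 0")

```text
t: 22.35
eef_pos: [0.5387, -0.1825, 0.0736]
tcp_rot: [-3.1, 89.6, -14.8]
force: [7.7, -1.5, -1.3]
gripper_width: 0.0001
```

```bash
python3 -c "
from bank import *
stb()"
```

```text
t 22.35 tcp [ 0.5387 -0.1825  0.0736] zhead -11.75 x [ 0.007 -0.002 -1.   ] y [ 0.204  0.979 -0.   ] q [-24.5  13.   90.4   0.1  76.2 -12.7] F [ 7.7 -1.5 -1.3] w 0.1
bank xy mm [ 2.3 -0.1] z 0.0736
F bank x 7.9 y 0.1 z -1.3
```

Call:
carry_out(increments="0 0 0 8 0 0 0;0 -5 0 18 0 0 0;0 -30 0 20 0 0 0;0 -70 0 20 0 0 0;0 -120 0 20 0 0 0;0 -170 0 10 0 0 0;0 -175 -30 -10 0 0 0;0 -175 -45 -20 0 0 0")

```text
t: 23.15
eef_pos: [0.5067, -0.2231, 0.2508]
tcp_rot: [-41.1, 89.8, -52.8]
force: [0.3, -0.1, -0.7]
gripper_width: -0.0002
```

Call:
carry_out(increments="0 0 0 0 0 0 0;0 0 0 0 0 0 0;0 0 0 0 0 0 0")

```text
t: 23.45
eef_pos: [0.5075, -0.2212, 0.2464]
tcp_rot: [151.9, 89.9, 140.2]
force: [0.7, -0.3, 0.2]
gripper_width: -0.0
```

```bash
python3 -c "
from bank import *
snap('wrist','w19');snap('side','d19');snap('scene','s19');stb();crop('w19',180,60,340,260,4,'w19c');crop('d19',210,120,300,210,6,'d19c');crop('s19',170,180,270,260,7,'s19c')"
```

```text
t 23.6 tcp [ 0.5078 -0.2212  0.2466] zhead -11.69 x [-0.001  0.001 -1.   ] y [0.203 0.979 0.001] q [-29.4   5.6  78.6   0.   95.9 -17.7] F [-0.5 -0.4 -0.8] w 0.4
bank xy mm [-20.3 -44.2] z 0.2466
F bank x -0.4 y -0.5 z -0.8
```

View pics/w19.png

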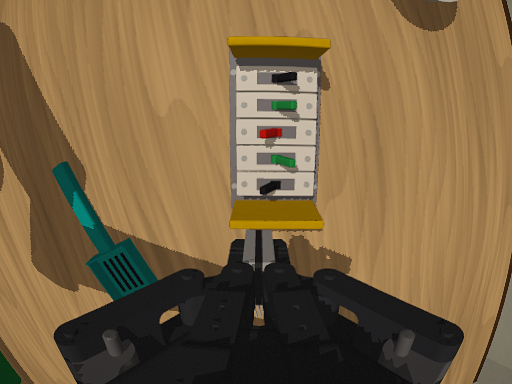

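View pics/d19c.png

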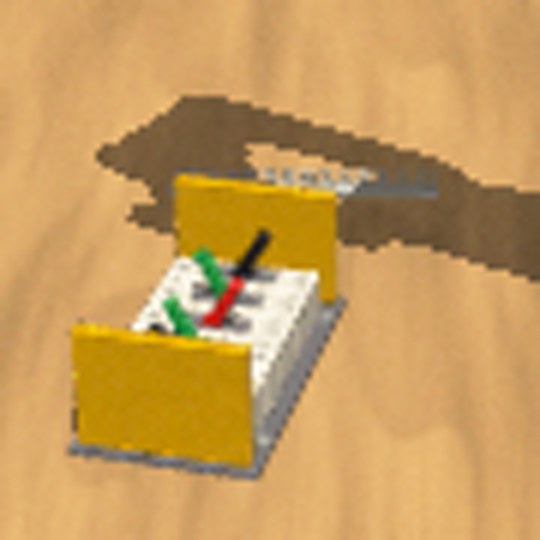

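View pics/s19.png

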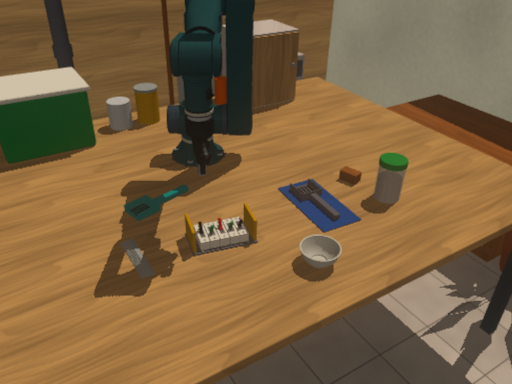

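View pics/w19c.png

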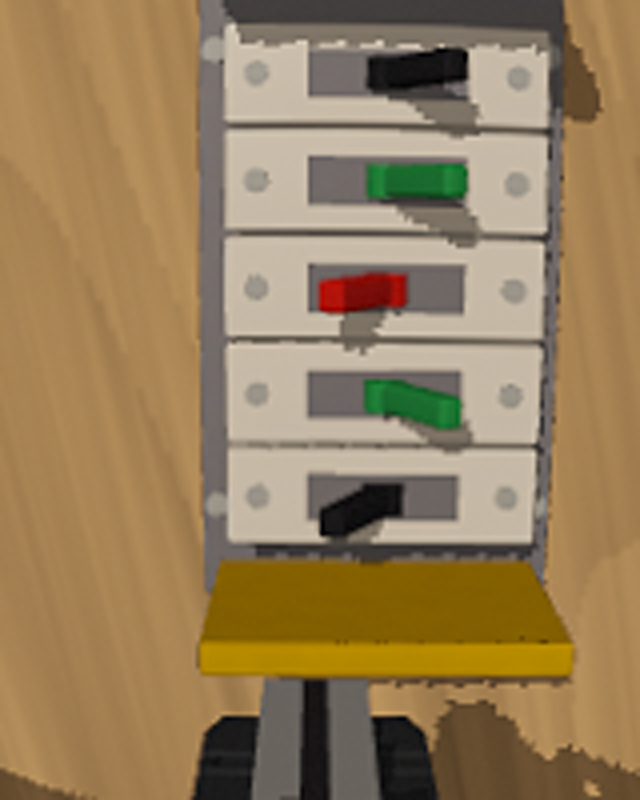

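All levers look right: the ends of both greens line up with the black-on lever (column about 465), and red lines up with black-off (column about 320). The scoop lies on the mat, the bystanders are in place and the robot is clear. I hand in.

```bash
python3 -c "
from h import *
a=load('scene0');b=load('s19');d=np.abs(a['pixels'].astype(int)-b['pixels']).max(2)
for n,(x0,y0,x1,y1) in dict(bowl=(298,235,345,272),jar=(375,152,410,205),block=(338,166,364,186),comb=(122,240,154,276)).items(): print(n,(d[y0:y1,x0:x1]>40).mean().round(3))
d0=load('side0');d1=load('d19')
d=np.abs(d0['pixels'].astype(int)-d1['pixels']).max(2); print('side bowl',(d[188:220,140:186]>40).mean(),'jar',(d[262:345,148:205]>40).mean(),'block',(d[295:330,235:275]>40).mean(),'comb',(d[145:158,262:284]>40).mean())
st(); ticket.finish_job()"
```

```text
bowl 0.0
jar 0.0
block 0.0
comb 0.489
side bowl 0.0 jar 0.0 block 0.0 comb 0.6993006993006993
t 23.6 tcp [ 0.5078 -0.2212  0.2466] zhead -11.69 x [-0.001  0.001 -1.   ] y [0.203 0.979 0.001] q [-29.4   5.6  78.6   0.   95.9 -17.7] F [-0.5 -0.4 -0.8] w 0.4
the job is handed in; nothing more can be done
```

The job is handed in at 23.6 s, with the scoop on the mat, all three levers switched and the robot clear of everything.

- **Scoop:** I lifted the grey scoop off the guard walls and set it down right way up, its whole length along the blue mat. Touchdown force was about 3 N. The pictures after release show margin on every side.
- **Levers:** I pushed both green levers away from the robot and the red lever towards it, each until it stopped moving at about 8 N. In the last pictures the greens lean the same way as the black lever that is on. The red leans the same way as the black lever that is off. I did not touch the black levers.
- **Bystanders:** The bowl, jar and chew block show no change between the first and last pictures, from both the scene and side cameras.
- **Check that disagreed:** The same comparison flagged the comb, with 49% of its pixels changed in the scene view and 70% in the side view. I put this down to the arm's shadow, which falls across the comb in the last pictures. The comb looks to be in the same place by eye, and the gripper never came near it. I did not repeat the check without the shadow.

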